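# Make up two field-test kits

### The job

Make up the two test kits in the grey trays: first the three-pocket tray with the tall bottle, the squat jar and the carton, and only when that kit is complete the two-pocket tray with the tip box and the short dropper bottle. Set each thing down upright and flat on the floor of the pocket of its own shape and size, without dropping it or knocking anything over. Leave the glass beaker that stands among the stock where it is.

Things in the scene. Friction and masses are not known exactly. Their poses are not given: they have to be found in the camera images.
- tall_bottle_mid (a point): Tall round white plastic bottle with a narrower grey screw cap, standing upright: body 44 mm diameter and straight up to 56 mm, cap 28 mm diameter, 84 mm tall in all, about 120 g. Point: on its axis, half-way up (42 mm above its underside); z up.
- jar_mid (a point): Squat amber glass jar with a wide white lid, standing upright: 56 mm diameter, straight up to 38 mm, lid 53 mm diameter from 42 mm up, 56 mm tall in all, about 150 g. Point: on its axis, half-way up (28 mm above its underside); z up.
- carton_mid (a point): Small closed cardboard carton with a blank paper label, standing on its base: 64 mm along its own x, 40 mm along its own y, 60 mm tall, about 80 g. Point: its centre, 30 mm above its underside; z up.
- tip_box_mid (a point): Square plastic box of yellow pipette tips, white below with a clear lid that stays on: 56 x 56 mm, 60 mm tall, sides along its own x and y, about 90 g. Point: its centre, 30 mm above its underside; z up.
- short_bottle_mid (a point): Short slim round white plastic dropper bottle with a pointed grey nozzle: body 36 mm diameter and straight up to 40 mm, 60 mm tall in all, about 50 g. Point: on its axis, half-way up (30 mm above its underside); z up.
- beaker_mid (a point): Empty open glass beaker, 58 mm diameter, 70 mm tall, standing among the stock; it is not part of any kit and must be left where it stands. Point: on its axis, half-way up.
- tray3: Three-pocket tray, fixed: flat grey plate 280 (x) x 104 (y) x 10 mm thick; pockets 7 mm deep (floor 3 mm above the bench), all at y = 0: round 64 mm at x = -94 mm for the tall bottle; round 76 mm at x = -10 mm for the jar; oblong 84 (x) x 60 (y) mm at x = +84 mm for the carton, long side along the tray's x. Origin: centre of its underside; x along its length, roughly away from the robot, z up.
- tray2: Two-pocket tray, fixed: flat grey plate 174 (x) x 104 (y) x 10 mm thick; pockets 7 mm deep (floor 3 mm above the bench), all at y = 0: square 74 x 74 mm at x = -35 mm for the tip box, sides along the tray's x and y; round 56 mm at x = +45 mm for the short dropper bottle. Origin: centre of its underside; x along its length, roughly away from the robot, z up.
Things that resemble listed ones, but are neither listed nor needed, are in the scene too. What is shaped like the part that bears beaker_mid but red is not meant. Leave any red look-alike of the part that bears tall_bottle_mid alone.

How it is judged:
On the way, in this order (a step that is already met when the one before it is completed fails the run):
1. the three-pocket kit is complete: tall bottle, jar and carton each flat in its pocket and let go (x of tall_bottle_mid in the frame of tray3 between -0.107 and -0.081 m and y of tall_bottle_mid in the frame of tray3 between -0.013 and 0.013 m and z of tall_bottle_mid in the frame of tray3 below 0.0485 m and angle between each of tall_bottle_mid, jar_mid, carton_mid's own z axis and vertical below 0.1 rad and linear speed of each of tall_bottle, jar, carton below 0.02 m/s and contact force between the fingers and tall_bottle below 0.1 N and x of jar_mid in the frame of tray3 between -0.023 and 0.003 m and y of jar_mid in the frame of tray3 between -0.013 and 0.013 m and z of jar_mid in the frame of tray3 below 0.0345 m and contact force between the fingers and jar below 0.1 N and x of carton_mid in the frame of tray3 between 0.071 and 0.097 m and y of carton_mid in the frame of tray3 between -0.013 and 0.013 m and z of carton_mid in the frame of tray3 below 0.0365 m and contact force between the fingers and carton below 0.1 N), for 0.2 s.
2. the two-pocket kit is complete: tip box and dropper bottle each flat in its pocket and let go (x of tip_box_mid in the frame of tray2 between -0.048 and -0.022 m and y of tip_box_mid in the frame of tray2 between -0.013 and 0.013 m and z of each of tip_box_mid, short_bottle_mid in the frame of tray2 below 0.0365 m and angle between each of tip_box_mid, short_bottle_mid's own z axis and vertical below 0.1 rad and linear speed of each of tip_box, short_bottle below 0.02 m/s and contact force between the fingers and tip_box below 0.1 N and x of short_bottle_mid in the frame of tray2 between 0.032 and 0.058 m and y of short_bottle_mid in the frame of tray2 between -0.013 and 0.013 m and contact force between the fingers and short_bottle below 0.1 N), for 0.2 s.
At the end, for the whole second after the job is handed in: Each of the five things stands in its own pocket of its tray, centre within 13 mm of the pocket centre along the tray's x and y, at most 3.5 mm above the pocket floor, upright within 0.1 rad, at rest and released; the beaker is upright and within 30 mm of where it stood (all of step 1 and all of step 2 and distance of beaker_mid from where it was at the start of the episode below 0.03 m and angle between beaker_mid's own z axis and vertical below 0.15 rad); the robot touches nothing.
It fails at once if the two-pocket kit is begun (a thing set at its pocket) while a thing of the three-pocket kit is still missing from its pocket (((x of tip_box_mid in the frame of tray2 between -0.065 and -0.005 m and y of tip_box_mid in the frame of tray2 between -0.03 and 0.03 m and height (world z) of tip_box_mid below 0.06 m) or (x of short_bottle_mid in the frame of tray2 between 0.015 and 0.075 m and y of short_bottle_mid in the frame of tray2 between -0.03 and 0.03 m and height (world z) of short_bottle_mid below 0.06 m)) and (not (x of tall_bottle_mid in the frame of tray3 between -0.124 and -0.064 m and y of tall_bottle_mid in the frame of tray3 between -0.03 and 0.03 m and height (world z) of tall_bottle_mid below 0.06 m) or not (x of jar_mid in the frame of tray3 between -0.04 and 0.02 m and y of jar_mid in the frame of tray3 between -0.03 and 0.03 m and height (world z) of jar_mid below 0.06 m) or not (x of carton_mid in the frame of tray3 between 0.054 and 0.114 m and y of carton_mid in the frame of tray3 between -0.03 and 0.03 m and height (world z) of carton_mid below 0.06 m))).
It fails at once if a thing of a kit is dropped: it moves faster than 0.8 m/s with its centre less than 80 mm above the bench ((height (world z) of tall_bottle_mid below 0.08 m and linear speed of tall_bottle above 0.8 m/s) or (height (world z) of jar_mid below 0.08 m and linear speed of jar above 0.8 m/s) or (height (world z) of carton_mid below 0.08 m and linear speed of carton above 0.8 m/s) or (height (world z) of tip_box_mid below 0.08 m and linear speed of tip_box above 0.8 m/s) or (height (world z) of short_bottle_mid below 0.08 m and linear speed of short_bottle above 0.8 m/s)).
It fails at once if a thing of a kit is knocked over (tipped more than 0.8 rad) (angle between any of tall_bottle_mid, jar_mid, carton_mid, tip_box_mid, short_bottle_mid's own z axis and vertical above 0.8 rad).
It fails at once if the beaker is shifted more than 30 mm or tipped (distance of beaker_mid from where it was at the start of the episode above 0.03 m or angle between beaker_mid's own z axis and vertical above 0.4 rad).
It also fails if it takes over 141 s, if anything falls off the work surface, if the arm or the gripper's body presses on something with over 40 N, if the wrist force passes 120 N, or if a joint passes its speed limit or range.

### The arm

A 7-joint arm with a two-finger parallel gripper is mounted at the origin on the work surface. World frame = base frame: x ahead of the robot, y to its left, z up, the work surface at z = 0. Lengths are in m, angles in rad, forces in N, time in s.
With the tool pointing down it reaches from about 0.425 to 0.875 m from the base axis. Payload 4.7 kg.
Tool frame: the origin (TCP) lies midway between the tips of the shut fingers; the grasp point (between the pads) lies 19 mm behind it; x points along the fingers, y is the direction in which the jaws open and shut, and the axes are right-handed (so a half turn about x gives the same grasp; the last joint's range is limited). The gripper opens to 87 mm and grips with 3 to 60 N. Pads are 19 mm wide; open, the fingers measure 117 mm over their backs; the gripper's body (75 mm by 190 mm) begins 51 mm behind the grasp point.
Start: joints at [-1.257, 0.321, -0.07, 1.45, 0.023, 1.371, -0.057], TCP at [0.192, 0.621, 0.223] pointing down, gripper open.
Joint ranges: [-2.86, 2.86], [-0.3, 2.09], [-1.38, 1.24], [0.06, 2.45], [-1.56, 4.7], [0.09, 2.05], [-2.69, 2.69]. Speed limits (rad/s): [2.57, 2.57, 3.14, 3.14, 3.14, 3.14, 3.14].

### API

Orientations are given as a rotation vector (axis times angle).
In Python, from bench import ctrl gives the robot as it stands. The module is installed in compiled form; this text tells all that it offers.
- The arm moves only by the shell command python3 -m jog 'ROWS' [FORCE]. ROWS is JSON, a list of rows, each an object with "rot": the turn, a rotation vector about the tool's x, y, z in units of 5 degrees (1.0 is 5 degrees), a list of three; "travel": the shift along the tool's x, y, z in units of 0.3 m (1.0 is 0.3 m), a list of three; "jaw": the closure, from -1 (fully open) to 1 (shut), so that 0 is half open. In form: [{"rot": [ax, ay, az], "travel": [tx, ty, tz], "jaw": jaw}, ...]. A call has 1 to 8 rows; each row shifts and turns the commanded pose from where the row before left it, along the tool's axes as they then stand; what a row does not reach is not made up. A row lasts 1/10 s, in which the tool goes at most 50 mm and 8.59 degrees, less where a joint would pass 70% of its speed; a pose out of reach is approached as far as the arm can. A call with a number of a shift or a turn outside -1 to 1 is refused whole. A call with a gripper value outside its range is refused whole. The fingers move at their own pace and stop on an object; FORCE is the grip in N (left out, the last holds). Time passes only in rows, so rows that do not move let the fingers close. It gives the time, the measured TCP pose, the force and the opening at its end, in the units of the state.
- ctrl.get_state(): the state, without advancing time (a new reading comes with each control period).
- ctrl.get_image(name): name is "scene" or "top" or "wrist"; returns the picture (400x640x3 uint8, red, green, blue); there is no depth.
- ctrl.camera_model(name): a dict with "mtx" (3x3 intrinsics, pixels), "extrinsics" (4x4, takes a point from world to camera coordinates); the wrist camera has in their place "hand_eye" (4x4, takes a point from camera to tool coordinates, whose origin is the TCP and whose axes are the tool frame's). Camera axes: x right, y up, looking along -z (the intrinsics and any distortion apply to the point x, -y, -z); pixel columns grow to the right and rows downward; lengths in m; the calibration is good to about 2 mm. A picture is of the moment at which its call begins: read the wrist's pose just before it. camera_model takes no time and is no camera call.
- ctrl.close_job(): hands the job in, once; it reports no verdict.
The state is a dict: "time": time; "joint_positions": joint angles; "qd": joint speeds; "joint_torque": joint torques, N m; "position": TCP position; "tool_rot": TCP orientation; "ft_force": force on the tool from outside, world axes, zero at the start; "torque": the same for the moment, N m; "grip_width": opening from 0.0 (shut) to 1.0 (fully open).
Only numpy, scipy, OpenCV 4.12 (cv2) and the standard library are available. Lean on these libraries where they do the work, as an engineer would, in place of code of your own. Each camera call takes 0.05 s, during which the arm holds its last target.

## Working session

There is one attempt and no reset: what is moved stays moved. The work goes in short steps, Python scripts to look and compute and a shell command to move; the robot and the scene stay as the last step left them, time stands still between calls to the robot, and variables do not carry over. Pictures are saved under pics/ and viewed, and the job is handed in when it is done.

```bash
ls; mkdir -p pics
python3 - <<'E'
from bench import ctrl
import cv2, numpy as np
np.set_printoptions(precision=4,suppress=True)
s=ctrl.get_state(); print(s)
for n in ["scene","top","wrist"]:
    im=ctrl.get_image(n); cv2.imwrite(f"pics/{n}0.png",im[:,:,::-1]); print(n,ctrl.camera_model(n))
E
```

```text
pics
{'time': 0.0, 'joint_positions': array([-1.2569,  0.3218, -0.0701,  1.4517,  0.0226,  1.3708, -0.0569]), 'qd': array([ 0.0003, -0.0008, -0.001 ,  0.0001, -0.0005,  0.0005, -0.0015]), 'joint_torque': array([ -0.0004, -49.1283,  -0.404 , -31.2537,  -0.064 ,   0.0437,
         0.0002]), 'position': array([0.1918, 0.6205, 0.2215]), 'tool_rot': array([ 0.2338,  1.5581, -0.2368]), 'ft_force': array([-0.125 ,  0.2166,  0.4148]), 'torque': array([ 0.0057,  0.0463, -0.0079]), 'grip_width': 1.0003410169218474}
scene {'mtx': array([[460.0574,   0.    , 325.5809],
       [  0.    , 460.0574, 203.2559],
       [  0.    ,   0.    ,   1.    ]]), 'extrinsics': array([[ 0.8303,  0.5572, -0.0131, -0.4529],
       [-0.3932,  0.6023,  0.6947,  0.1815],
       [ 0.395 , -0.5716,  0.7192, -1.2806],
       [ 0.    ,  0.    ,  0.    ,  1.    ]])}
top {'mtx': array([[405.7417,   0.    , 317.6916],
       [  0.    , 405.7417, 196.2115],
       [  0.    ,   0.    ,   1.    ]]), 'extrinsics': array([[-0.016 , -0.9998, -0.0121,  0.0239],
       [ 0.9986, -0.0166,  0.0509, -0.5266],
       [-0.0511, -0.0113,  0.9986, -1.087 ],
       [ 0.    ,  0.    ,  0.    ,  1.    ]])}
wrist {'mtx': array([[329.2929,   0.    , 322.8205],
       [  0.    , 329.2929, 197.5761],
       [  0.    ,   0.    ,   1.    ]]), 'hand_eye': array([[-0.0003,  0.2842, -0.9588, -0.163 ],
       [ 1.    , -0.0006, -0.0005,  0.0006],
       [-0.0007, -0.9588, -0.2842, -0.0767],
       [ 0.    ,  0.    ,  0.    ,  1.    ]])}
```

View pics/scene0.png

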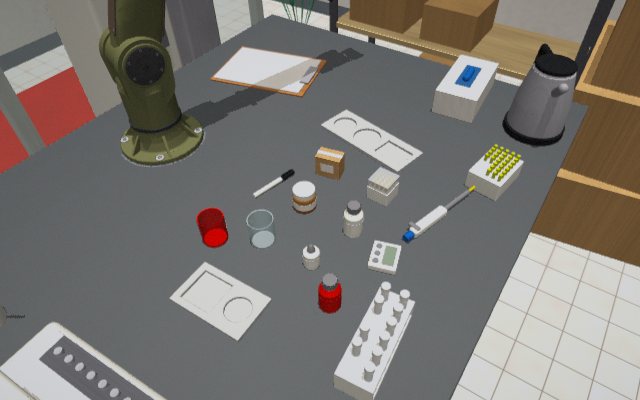

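View pics/top0.png

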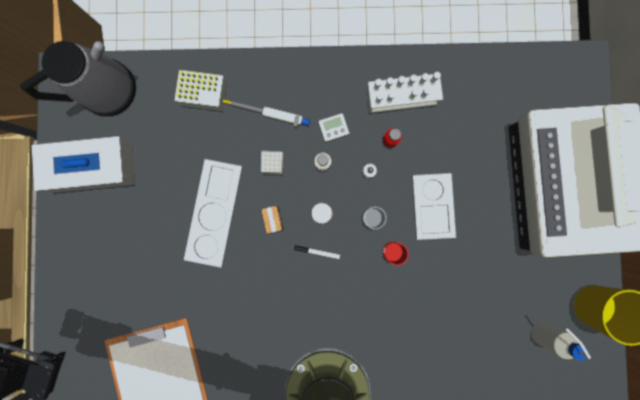

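View pics/wrist0.png

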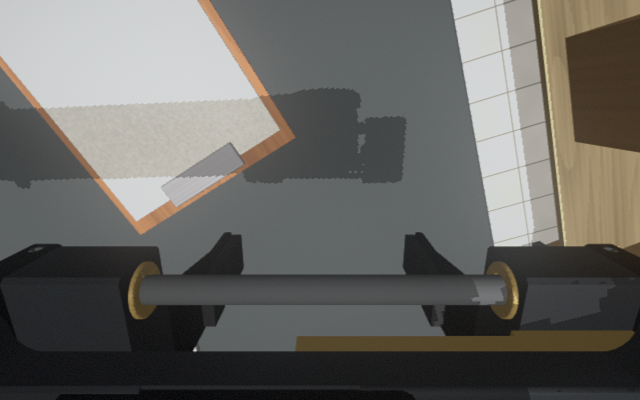

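The scene shows the tall bottle near (353,220), jar (304,197), carton (330,163), tip box (383,186), dropper bottle (311,257) and clear beaker (261,228). The red look-alikes are at (212,228) and (330,293), tray3 is at (371,139), and tray2 is at (220,300). I'll zoom in on the top view next.

```bash
cat > h.py <<'E'
from bench import ctrl
import cv2, numpy as np
from scipy.spatial.transform import Rotation as Rn
np.set_printoptions(precision=4,suppress=True)
def cam(n,s=None):
    m=ctrl.camera_model(n); K=m["mtx"]
    if n=="wrist":
        s=s or ctrl.get_state()
        T=np.eye(4); T[:3,:3]=Rn.from_rotvec(s["tool_rot"]).as_matrix(); T[:3,3]=s["position"]
        C=T@m["hand_eye"]
        E=np.linalg.inv(C)
    else: E=m["extrinsics"]
    return K,E
def ray(KE,u,v):
    K,E=KE; C=np.linalg.inv(E)
    d=np.array([(u-K[0,2])/K[0,0],-(v-K[1,2])/K[1,1],-1.0])
    d=C[:3,:3]@d; return C[:3,3],d/np.linalg.norm(d)
def onz(KE,u,v,z):
    o,d=ray(KE,u,v); return o+d*(z-o[2])/d[2]
def proj(KE,p):
    K,E=KE; q=E[:3,:3]@np.asarray(p)+E[:3,3]
    return np.array([K[0,0]*q[0]/-q[2]+K[0,2], K[1,1]*-q[1]/-q[2]+K[1,2]])
def tri(*obs):
    A=np.zeros((3,3));b=np.zeros(3);rs=[ray(*o) for o in obs]
    for o,d in rs:
        P=np.eye(3)-np.outer(d,d);A+=P;b+=P@o
    x=np.linalg.solve(A,b)
    return x,[np.linalg.norm((np.eye(3)-np.outer(d,d))@(x-o)) for o,d in rs]
def shot(n,name):
    s=ctrl.get_state(); im=ctrl.get_image(n)[:,:,::-1].copy(); cv2.imwrite(f"pics/{name}.png",im); return im,cam(n,s)
E
python3 - <<'E'
from h import *
t=cv2.imread("pics/top0.png"); s=cv2.imread("pics/scene0.png")
cv2.imwrite("pics/topz.png",cv2.resize(t[100:280,180:470],None,fx=2.75,fy=2.75,interpolation=cv2.INTER_CUBIC))
cv2.imwrite("pics/scz.png",cv2.resize(s[100:345,165:430],None,fx=2.4,fy=2.4,interpolation=cv2.INTER_CUBIC))
st=ctrl.get_state(); print(Rn.from_rotvec(st["tool_rot"]).as_matrix())
E
```

```text
[[-0.0003  0.2953  0.9554]
 [-0.0015  0.9554 -0.2953]
 [-1.     -0.0015  0.0001]]
```

View pics/topz.png

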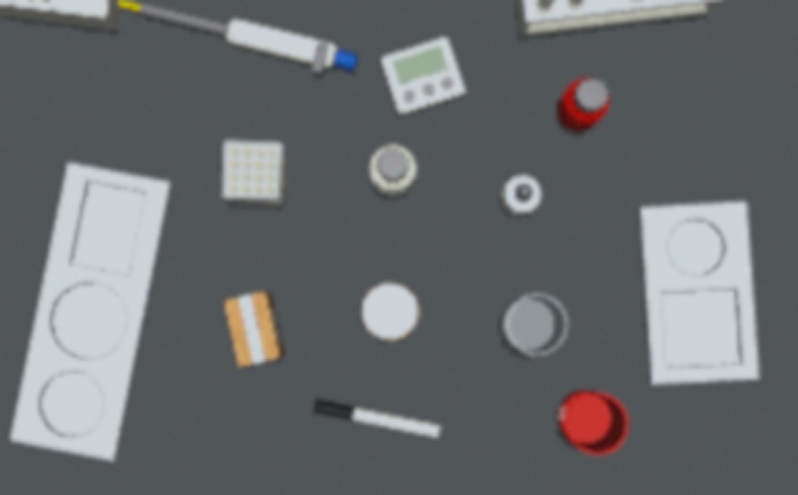

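View pics/scz.png

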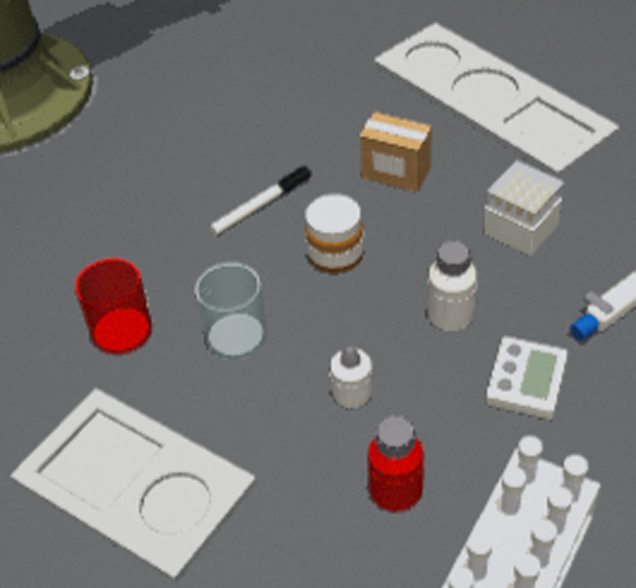

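Run:
```python
from h import *
t=cv2.imread("pics/top0.png"); KT=cam("top"); KS=cam("scene"); sc=cv2.imread("pics/scene0.png")
for name,im,K in (("top",t,KT),("scene",sc,KS)):
    hsv=cv2.cvtColor(im,cv2.COLOR_BGR2HSV)
    # background grey bluish: everything brighter
    m=((hsv[...,2]>140)).astype(np.uint8)
    cs,_=cv2.findContours(m,cv2.RETR_EXTERNAL,cv2.CHAIN_APPROX_NONE)
    for c in cs:
        a=cv2.contourArea(c)
        if a<60: continue
        r=cv2.minAreaRect(c); (u,v)=r[0]
        if name=="top" and not(180<u<470 and 110<v<270): continue
        if name=="scene" and not(165<u<430 and 100<v<345): continue
        print(name,"area",a,"c",np.array(r[0]),np.array(r[1]),round(r[2],1),"xy@0.03",onz(K,u,v,0.03)[:2], "bbox",cv2.boundingRect(c))
        if a>1000:
            b=cv2.boxPoints(r); P=np.array([onz(K,*q,0.010)[:2] for q in b]); print("  corners",P.round(4).tolist(),"edges",[round(float(np.linalg.norm(P[i]-P[i-1])),4) for i in range(4)],"ctr",P.mean(0))
            ap=cv2.approxPolyDP(c,6,True)[:,0]; P=np.array([onz(K,*q,0.010)[:2] for q in ap]); print("  poly",ap.tolist(),P.round(4).tolist())
```

```text
top area 113.5 c [323.6756 253.1805] [31.5691  4.6795] 12.1 xy@0.03 [0.3745 0.0017] bbox (308, 249, 32, 10)
top area 244.5 c [392.5 251.5] [17. 17.] 90.0 xy@0.03 [ 0.3763 -0.1805] bbox (384, 243, 18, 18)
top area 221.0 c [371.5 217.5] [16.9706 16.9706] 45.0 xy@0.03 [ 0.467  -0.1271] bbox (364, 208, 17, 19)
top area 348.0 c [271.1713 219.0758] [24.9594 15.5903] 77.0 xy@0.03 [0.4671 0.1402] bbox (262, 206, 19, 27)
top area 306.5 c [321.5 213. ] [20. 19.] 90.0 xy@0.03 [0.4811 0.0057] bbox (312, 203, 20, 21)
top area 2448.5 c [434.0136 206.0332] [65.2803 39.2044] 86.1 xy@0.03 [ 0.4948 -0.2937] bbox (413, 173, 43, 67)
  corners [[0.5812, -0.2428], [0.5866, -0.349], [0.4101, -0.3552], [0.4046, -0.2498]] edges [0.1767, 0.1064, 0.1766, 0.1055] ctr [ 0.4956 -0.2992]
  poly [[450, 173], [413, 175], [417, 239], [455, 237]] [[0.5843, -0.3453], [0.5806, -0.2448], [0.4071, -0.2508], [0.4109, -0.3531]]
top area 127.5 c [369.5 170. ] [12. 13.] 90.0 xy@0.03 [ 0.594  -0.1246] bbox (363, 164, 14, 13)
top area 3867.5 c [212.3249 212.6581] [ 38.6923 104.0592] 11.5 xy@0.03 [0.4867 0.2977] bbox (184, 159, 
[... 2348 characters left out ...]
ea 122.5 c [267.202  186.3198] [ 4.6724 32.2176] 57.7 xy@0.03 [ 0.3885 -0.0152] bbox (253, 177, 29, 20)
scene area 363.0 c [383.5 177.5] [26.3856 17.4413] 26.6 xy@0.03 [0.6055 0.1628] bbox (368, 167, 32, 22)
scene area 255.0 c [329.1471 153.9118] [26.9215 11.3992] 14.0 xy@0.03 [0.4462 0.165 ] bbox (315, 147, 29, 16)
scene area 2427.0 c [370.9769 139.4154] [102.0806  29.2722] 29.7 xy@0.03 [0.5062 0.2747] bbox (321, 109, 102, 63)
  corners [[0.3447, 0.2683], [0.3101, 0.3959], [0.6345, 0.3248], [0.6471, 0.2159]] edges [0.3069, 0.1322, 0.3322, 0.1096] ctr [0.4841 0.3012]
  poly [[321, 124], [397, 171], [422, 153], [346, 109]] [[0.3411, 0.2816], [0.6131, 0.2222], [0.635, 0.3204], [0.3614, 0.382]]
```

Tray3 comes out near (0.488, 0.302) with yaw about -12°, and tray2 near (0.496, -0.298) with yaw about +2.3°. Both views agree on size within 2–3 mm. I'll move over tray3 for a close wrist view.

```bash
python3 -m jog '[{"rot":[0,0,0],"travel":[-0.008,-0.061,0.123],"jaw":-1},{"rot":[0,0,0],"travel":[-0.008,-0.061,0.123],"jaw":-1},{"rot":[0,0,0],"travel":[-0.008,-0.061,0.123],"jaw":-1},{"rot":[0,0,0],"travel":[-0.008,-0.061,0.123],"jaw":-1},{"rot":[0,0,0],"travel":[-0.008,-0.061,0.123],"jaw":-1},{"rot":[0,0,0],"travel":[-0.008,-0.061,0.123],"jaw":-1},{"rot":[0,0,0],"travel":[-0.008,-0.061,0.123],"jaw":-1},{"rot":[0,0,0],"travel":[-0.008,-0.061,0.123],"jaw":-1}]' 25
python3 -m jog '[{"rot":[0,0,0],"travel":[-0.008,-0.061,0.123],"jaw":-1},{"rot":[0,0,0],"travel":[-0.008,-0.061,0.123],"jaw":-1},{"rot":[0,0,0],"travel":[-0.008,-0.061,0.123],"jaw":-1},{"rot":[0,0,0],"travel":[-0.008,-0.061,0.123],"jaw":-1},{"rot":[-0.5,0,0],"travel":[0,0,0],"jaw":-1},{"rot":[-0.54,0,0],"travel":[0,0,0],"jaw":-1},{"rot":[0,0,0],"travel":[0,0,0],"jaw":-1},{"rot":[0,0,0],"travel":[0,0,0],"jaw":-1}]'
python3 - <<'E'
from h import *
im,K=shot("wrist","w1"); s=ctrl.get_state(); print(s["position"],Rn.from_rotvec(s["tool_rot"]).as_matrix(),s["qd"])
np.savez("w1.npz",K=K[0],E=K[1])
E
```

```text
time: 0.95
position: [0.4317, 0.3925, 0.2417]
tool_rot: [0.235, 1.558, -0.235]
ft_force: [0.3, 0.5, -0.1]
grip_width: 0.999
time: 1.75
position: [0.5499, 0.2806, 0.2511]
tool_rot: [0.164, 1.565, -0.165]
ft_force: [-0.8, 0.3, 0.8]
grip_width: 1.003
[0.5499 0.2807 0.2512] [[-0.0003  0.2078  0.9782]
 [-0.0001  0.9782 -0.2078]
 [-1.     -0.0001 -0.0003]] [-0.003  -0.0021  0.0004 -0.      0.0004  0.001   0.0043]
```

View pics/w1.png

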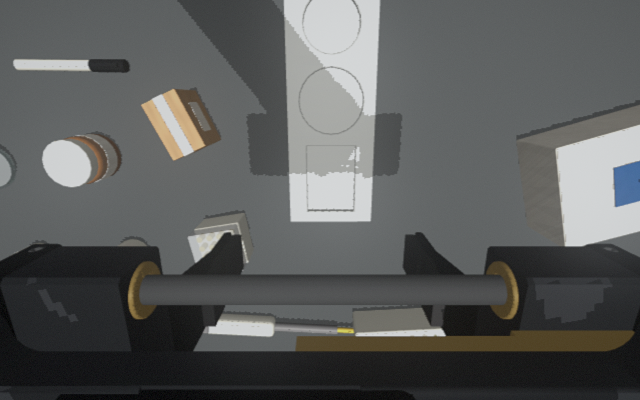

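The wrist view shows tray3 running vertically with its far corners at about (291,221) and (371,220). Its pockets are at about (331,23), (331,100) and (331,178). The carton, jar and tip box are visible on the left.

Run:
```python
from h import *
z=np.load("w1.npz"); K=(z["K"],z["E"]); KT=cam("top");KS=cam("scene")
c=np.array([0.4877,0.3023]); a=np.radians(-12.1); ex=np.array([np.cos(a),np.sin(a)]); ey=np.array([-ex[1],ex[0]])
for n,p,h in (("corner R",(371,220.5),.01),("corner L",(291,221.5),.01),("bottle pk",(331.5,23),.01),("jar pk",(331,100),.01),("carton pk",(330.5,178),.01)):
    w=onz(K,*p,h)[:2]; d=w-c; print(n,w,"tray:",d@ex,d@ey)
# heights: far corners tri across top+scene+wrist
for n,o in (("far -y",[(KT,241,166),(KS,397,171),(K,291,221.5)]),("far +y",[(KT,205,159),(KS,422,153),(K,371,220.5)])):
    print(n,*tri(*o), "wrist+top",tri(o[0],o[2])[0])
for n,o in (("near+y",[(KT,184,259),(KS,346,109)]),("near-y",[(KT,220,267),(KS,321,124)])):print(n,*tri(*o))
for n,o in (("2a",[(KT,450,173),(KS,237,340)]),("2b",[(KT,413,175),(KS,270,298)]),("2c",[(KT,417,239),(KS,204,262)]),("2d",[(KT,455,237),(KS,169,298)])):print(n,*tri(*o))
im=cv2.imread("pics/w1.png"); cv2.imwrite("pics/w1z.png",cv2.resize(im[0:240,0:400],None,fx=2,fy=2,interpolation=cv2.INTER_CUBIC))
```

```text
corner R [0.6358 0.3273] tray: 0.13952013279308056 0.05548314373855445
corner L [0.6154 0.2247] tray: 0.14113597989135884 -0.04908123312369642
bottle pk [0.3971 0.3234] tray: -0.09298620970378363 0.0016283332018630437
jar pk [0.477  0.3065] tray: -0.01132469109363051 0.0018275009366001905
carton pk [0.569 0.287] tray: 0.08272295158246037 0.002065043755106907
far -y [0.6139 0.224  0.0095] [np.float64(0.00042713582844367085), np.float64(0.001487037163647476), np.float64(0.0017653379957645616)] wrist+top [0.6142 0.2244 0.0108]
far +y [0.6351 0.3253 0.0069] [np.float64(0.0014357068448784534), np.float64(0.0017315808636195814), np.float64(0.002830877593917663)] wrist+top [0.6367 0.3263 0.0039]
near+y [0.3628 0.3798 0.0118] [np.float64(6.789350728291844e-05), np.float64(6.789350728303124e-05)]
near-y [0.3397 0.2832 0.0084] [np.float64(0.00019223363263565506), np.float64(0.00019223363263559095)]
2a [ 0.5837 -0.3468  0.0079] [np.float64(0.0012361362137799088), np.float64(0.001236136213779939)]
2b [ 0.5798 -0.245   0.0117] [np.float64(0.0008752926669329754), np.float64(0.0008752926669331479)]
2c [ 0.4065 -0.2515  0.0087] [np.float64(0.0006582841622672128), np.float64(0.000658284162267258)]
2d [ 0.4105 -0.3539  0.0082] [np.float64(0.00038056808270945904), np.float64(0.0003805680827094253)]
```

View pics/w1z.png

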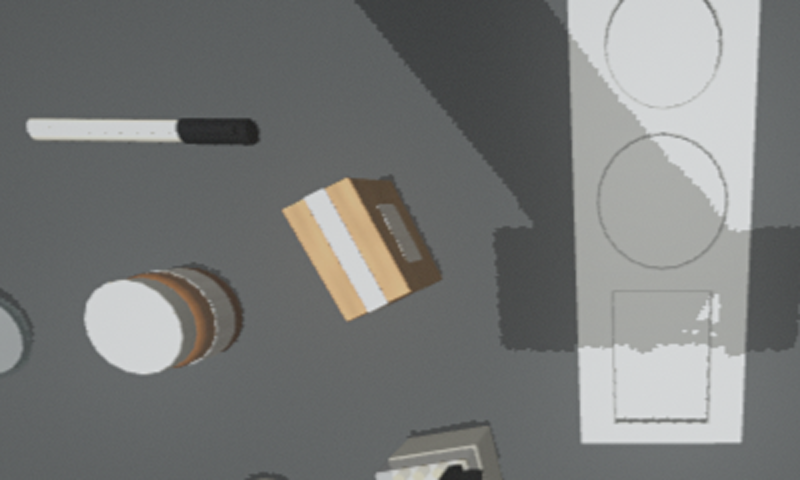

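```bash
python3 -m jog '[{"rot":[0,0,0],"travel":[0,-0.122,0.043],"jaw":-1},{"rot":[0,0,0],"travel":[0,-0.122,0.043],"jaw":-1},{"rot":[0,0,0],"travel":[0,-0.122,0.043],"jaw":-1},{"rot":[0,0,0],"travel":[0,-0.122,0.043],"jaw":-1},{"rot":[0,0,0],"travel":[0,-0.122,0.043],"jaw":-1},{"rot":[0,0,0],"travel":[0,-0.122,0.043],"jaw":-1},{"rot":[0,0,0],"travel":[0,0,0],"jaw":-1},{"rot":[0,0,0],"travel":[0,0,0],"jaw":-1}]'
python3 - <<'E'
from h import *
im,K=shot("wrist","w2"); s=ctrl.get_state(); print(s["position"],s["qd"])
np.savez("w2.npz",K=K[0],E=K[1])
E
python3 -m jog '[{"rot":[0,0,0],"travel":[0,-0.109,0.023],"jaw":-1},{"rot":[0,0,0],"travel":[0,-0.109,0.023],"jaw":-1},{"rot":[0,0,0],"travel":[0,-0.109,0.023],"jaw":-1},{"rot":[0,0,0],"travel":[0,0,0],"jaw":-1},{"rot":[0,0,0],"travel":[0,0,0],"jaw":-1}]'
python3 - <<'E'
from h import *
im,K=shot("wrist","w3"); s=ctrl.get_state(); print(s["position"],s["qd"])
np.savez("w3.npz",K=K[0],E=K[1])
E
```

```text
time: 2.6
position: [0.5804, 0.0488, 0.2516]
tool_rot: [0.167, 1.564, -0.166]
ft_force: [0.6, 0.1, 0.2]
grip_width: 1.001
[0.5802 0.0505 0.2514] [-0.0179  0.0039 -0.0243 -0.0039 -0.0017  0.0005  0.0032]
time: 3.15
position: [0.5803, -0.0494, 0.2513]
tool_rot: [0.164, 1.565, -0.163]
ft_force: [-0.2, 1.6, -0.6]
grip_width: 0.998
[ 0.5804 -0.0482  0.2512] [-0.0115  0.0025 -0.014   0.0006 -0.0024  0.0005  0.0038]
```

View pics/w2.png

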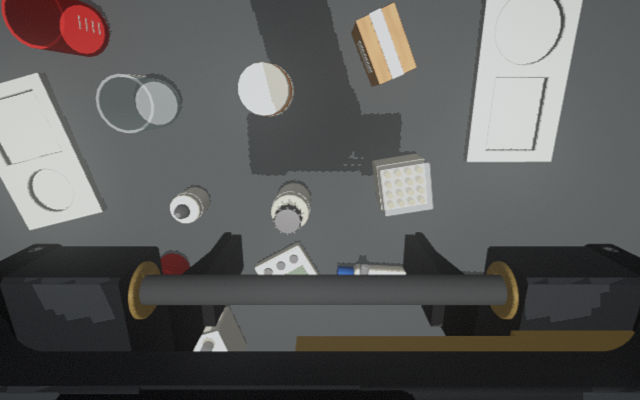

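View pics/w3.png

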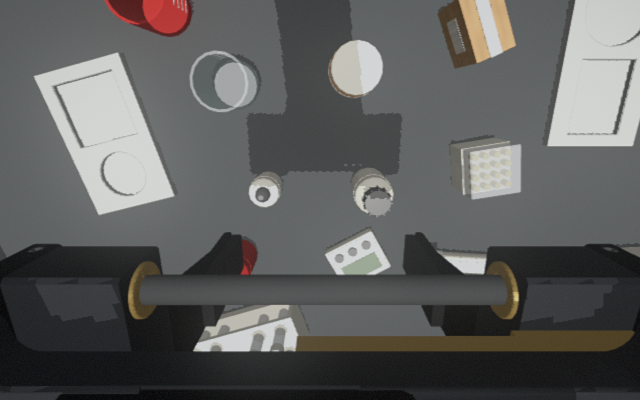

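Run:
```python
from h import *
a=cv2.imread("pics/w2.png"); b=cv2.imread("pics/w3.png")
cv2.imwrite("pics/w2z.png",cv2.resize(a[0:240,160:450],None,fx=2.75,fy=2.5,interpolation=cv2.INTER_CUBIC))
cv2.imwrite("pics/w3z.png",cv2.resize(b[0:240,240:530],None,fx=2.75,fy=2.5,interpolation=cv2.INTER_CUBIC))
```

```text
(no output)
```

View pics/w2z.png

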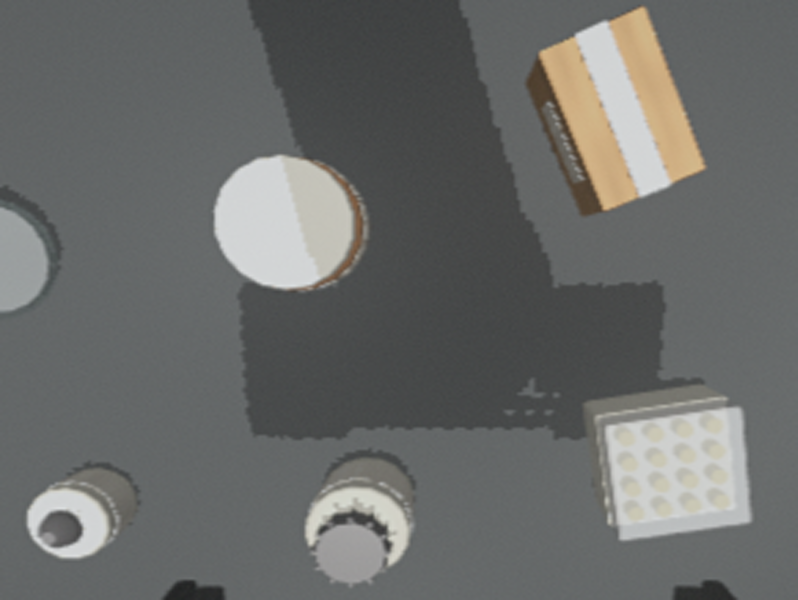

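View pics/w3z.png

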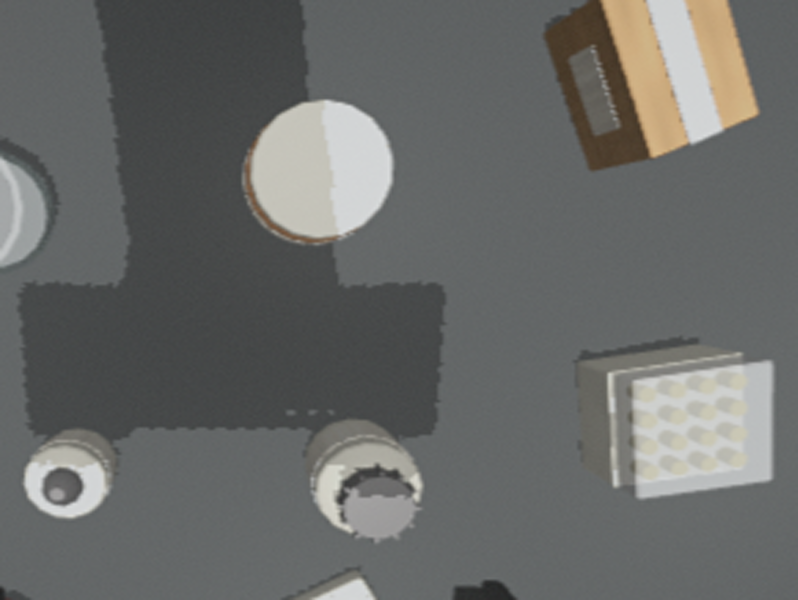

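Run:
```python
from h import *
L=lambda n:(lambda z:(z["K"],z["E"]))(np.load(n))
W1,W2,W3=L("w1.npz"),L("w2.npz"),L("w3.npz")
a=lambda u,v:(W2,160+u/2.75,v/2.5); b=lambda u,v:(W3,240+u/2.75,v/2.5); c=lambda u,v:(W1,u/2,v/2)
def r(n,*o):
    x,e=tri(*o); print(n,x,"res mm",np.array(e)*1e3); return x
r("jar lid",a(284,222),b(321,170))
r("cap",a(352,554),b(379,508))
r("nozzle",a(47,538),b(57,494)); r("short shoulder",a(69,522),b(67,482))
A=[r("tip"+str(i),a(*p),b(*q)) for i,(p,q) in enumerate([((606,424),(633,381)),((741,407),(772,361)),((750,522),(773,480)),((620,541),(637,498))])]
print("tip ctr",np.mean(A,0),[np.degrees(np.arctan2(*(A[j]-A[i])[[1,0]])) for i,j in((0,1),(1,2),(2,3),(3,0))],[np.linalg.norm(A[i]-A[i-1]) for i in range(4)])
B=[r("c0",a(540,53),c(283,210)),r("c1",a(645,8),c(349,178)),r("c2",a(705,169),c(412,290),b(757,112)),r("c3",a(603,212),c(347,320),b(652,158))]
print("carton ctr",np.mean(B,0),[np.degrees(np.arctan2(*(B[j]-B[i])[[1,0]])) for i,j in((0,1),(1,2),(2,3),(3,0))],[np.linalg.norm(B[i]-B[i-1]) for i in range(4)])
# tops in the top camera at measured heights
T=cam("top")
print("top cam: jar",onz(T,321.5,213,.056),"shoulder bottle",onz(T,322.5,160.5,.05),"carton",onz(T,271.2,219.1,.06),"tip",onz(T,271.2,161.2,.06),"short",onz(T,369.5,170,.04))
# tray2 in w3: corners, pockets
for n,p in (("c",(36,76)),("c",(120,54)),("c",(173,195)),("c",(99,213)),("round",(124,172.5)),("sqA",(56,84)),("sqB",(112,68)),("sqC",(137,133)),("sqD",(82,148))): print(n,onz(W3,*p,.01))
# beaker base/rim
print("beaker base w2",onz(W2,157,103,.002),"w3",onz(W3,236,84,.002),"rim",*tri((W2,124.5,103),(W3,222,81)))
```

```text
jar lid [0.4819 0.0074 0.0547] res mm [0.1086 0.1086]
cap [0.6204 0.0025 0.0816] res mm [0.2611 0.2611]
nozzle [ 0.5933 -0.1221  0.0625] res mm [0.068 0.068]
short shoulder [ 0.5937 -0.1219  0.0401] res mm [0.364 0.364]
tip0 [0.5912 0.112  0.0586] res mm [0.4925 0.4925]
tip1 [0.5941 0.1654 0.0597] res mm [0.0976 0.0976]
tip2 [0.6463 0.1618 0.0632] res mm [0.0597 0.0597]
tip3 [0.6449 0.1087 0.0603] res mm [0.2993 0.2993]
tip ctr [0.6191 0.137  0.0604] [np.float64(86.90093236017123), np.float64(-3.9376940104934177), np.float64(-91.54732527022624), np.float64(176.48423765919327)] [np.float64(0.053836117711713004), np.float64(0.05346662379917717), np.float64(0.05248857510583364), np.float64(0.05317672697414609)]
c0 [0.441  0.1126 0.0604] res mm [0.0151 0.0151]
c1 [0.4332 0.1511 0.0601] res mm [0.1162 0.1162]
c2 [0.4942 0.1645 0.0586] res mm [0.5605 0.1366 0.6863]
c3 [0.5028 0.1254 0.0597] res mm [0.5414 0.3534 0.3436]
carton ctr [0.4678 0.1384 0.0597] [np.float64(101.42907012671412), np.float64(12.401981074988937), np.float64(-77.59145563225727), np.float64(-168.3188236063146)] [np.float64(0.06318124068822585), np.float64(0.03929229201151462), np.float64(0.06251866509007682), np.float64(0.04009577479706095)]
top cam: jar [0.4809 0.0057 0.056 ] shoulder bottle [0.619  0.0008 0.05  ] carton [0.4671 0.1364 0.06  ] tip [0.6182 0.1348 0.06  ] short [ 0.5929 -0.1234  0.04  ]
c [ 0.4114 -0.351   0.01  ]
c [ 0.4093 -0.2474  0.01  ]
c [ 0.5799 -0.244   0.01  ]
c [ 0.5832 -0.3459  0.01  ]
round [ 0.5394 -0.2942  0.01  ]
sqA [ 0.4243 -0.3322  0.01  ]
sqB [ 0.4213 -0.262   0.01  ]
sqC [ 0.4967 -0.2606  0.01  ]
sqD [ 0.4999 -0.333   0.01  ]
beaker base w2 [ 0.4673 -0.1303  0.002 ] w3 [ 0.4666 -0.1297  0.002 ] rim [ 0.4684 -0.1234  0.0817] [np.float64(0.0003350183759277341), np.float64(0.00033501837592763594)]
```

The wrist stereo heights match the text. The lid measured 54.7 mm, the cap 82, the carton 59.7, the tip box 60.4 and the dropper shoulder 40, and the positions agree with the top camera within about 2 mm. Next I'll pick the tall bottle at (0.620, 0.0015).

```bash
python3 -m jog '[{"rot":[0,0,0],"travel":[0,0.0945,0.0475],"jaw":-1},{"rot":[0,0,0],"travel":[0,0.0945,0.0475],"jaw":-1},{"rot":[0,0,0],"travel":[0.12,0,0],"jaw":-1},{"rot":[0,0,0],"travel":[0.12,0,0],"jaw":-1},{"rot":[0,0,0],"travel":[0.12,0,0],"jaw":-1},{"rot":[0,0,0],"travel":[0.12,0,0],"jaw":-1},{"rot":[0,0,0],"travel":[0,0,0],"jaw":-1}]' 20
python3 - <<'E'
from h import *
im,K=shot("wrist","w4"); s=ctrl.get_state(); print(s["position"],s["ft_force"])
p=lambda q:proj(K,q); print(p([.62,.0015,.084]))
E
```

```text
time: 3.9
position: [0.6156, 0.0021, 0.1017]
tool_rot: [0.16, 1.576, -0.162]
ft_force: [-1.8, 0.4, 0.1]
grip_width: 0.998
[0.6179 0.0015 0.105 ] [-0.231   0.7666  1.088 ]
[322.4966 242.1456]
```

View pics/w4.png

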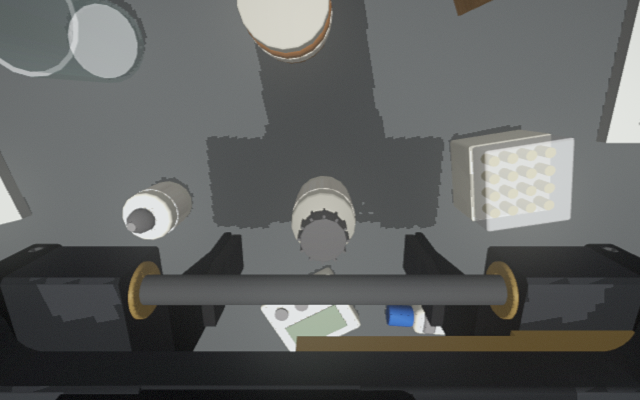

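The cap sits at about (323,240), centred between the jaws and within 2 px of prediction. I'll descend and grip.

```bash
python3 -m jog '[{"rot":[0,0,0],"travel":[0.1,0,0],"jaw":-1},{"rot":[0,0,0],"travel":[0.1,0,0],"jaw":-1},{"rot":[0,0,0],"travel":[0.085,0,0],"jaw":-1},{"rot":[0,0,0],"travel":[0,0,0],"jaw":-1},{"rot":[0,0,0],"travel":[0,0,0],"jaw":1},{"rot":[0,0,0],"travel":[0,0,0],"jaw":1},{"rot":[0,0,0],"travel":[0,0,0],"jaw":1},{"rot":[0,0,0],"travel":[0,0,0],"jaw":1}]'
python3 -m jog '[{"rot":[0,0,0],"travel":[0,0,0],"jaw":1},{"rot":[0,0,0],"travel":[0,0,0],"jaw":1},{"rot":[0,0,0],"travel":[0,0,0],"jaw":1}]'
```

```text
time: 4.75
position: [0.6209, -0.001, 0.0234]
tool_rot: [0.165, 1.562, -0.164]
ft_force: [-0.3, -0.4, -0.5]
grip_width: 0.721
time: 5.05
position: [0.6201, -0.0008, 0.0222]
tool_rot: [0.164, 1.564, -0.164]
ft_force: [-0.4, 0.4, 0.9]
grip_width: 0.502
```

Opening 0.502 is 43.7 mm, so the bottle is held. I'll lift it and carry it over to tray3.

```bash
python3 -m jog '[{"rot":[0,0,0],"travel":[-0.05,0,0],"jaw":1},{"rot":[0,0,0],"travel":[-0.08,0,0],"jaw":1},{"rot":[0,0,0],"travel":[-0.1,0,0],"jaw":1},{"rot":[0,0,0],"travel":[-0.1,0,0],"jaw":1},{"rot":[0,0,0],"travel":[-0.07,0,0],"jaw":1},{"rot":[0,0,0],"travel":[0,0.045,-0.0475],"jaw":1},{"rot":[0,0,0],"travel":[0,0.09,-0.095],"jaw":1},{"rot":[0,0,0],"travel":[0,0.09,-0.095],"jaw":1}]'
python3 -m jog '[{"rot":[0,0,0],"travel":[0,0.09,-0.095],"jaw":1},{"rot":[0,0,0],"travel":[0,0.09,-0.095],"jaw":1},{"rot":[0,0,0],"travel":[0,0.09,-0.095],"jaw":1},{"rot":[0,0,0],"travel":[0,0.09,-0.095],"jaw":1},{"rot":[0,0,0],"travel":[0,0.09,-0.095],"jaw":1},{"rot":[0,0,0],"travel":[0,0.09,-0.095],"jaw":1},{"rot":[0,0,0],"travel":[0,0.09,-0.095],"jaw":1},{"rot":[0,0,0],"travel":[0,0.045,-0.0475],"jaw":1}]'
python3 -m jog '[{"rot":[0,0,0],"travel":[0,0,0],"jaw":1},{"rot":[0,0,0],"travel":[0,0,0],"jaw":1}]'
python3 - <<'E'
from h import *
im,K=shot("wrist","w5"); s=ctrl.get_state(); print(s["position"],s["ft_force"],s["grip_width"])
R=Rn.from_rotvec(s["tool_rot"]).as_matrix(); print(R)
d=np.array([.3965,.3228,s["position"][2]])-s["position"]; print("corr units",R.T@d/.3)
print("pocket px",proj(K,[.3965,.3228,.01]))
E
```

```text
time: 5.85
position: [0.5637, 0.0795, 0.1428]
tool_rot: [0.166, 1.563, -0.166]
ft_force: [-0.1, 0.5, -0.6]
grip_width: 0.498
time: 6.65
position: [0.3945, 0.3252, 0.1428]
tool_rot: [0.162, 1.565, -0.16]
ft_force: [0.1, -0.6, -1.5]
grip_width: 0.497
time: 6.85
position: [0.3974, 0.3216, 0.1424]
tool_rot: [0.163, 1.564, -0.164]
ft_force: [0.3, 0.5, -1.1]
grip_width: 0.499
[0.398  0.3209 0.1423] [-0.1641  1.3888 -1.3658] 0.49576152508437593
[[ 0.0008  0.2089  0.9779]
 [-0.0006  0.9779 -0.2089]
 [-1.     -0.0004  0.0009]]
corr units [-0.      0.0051 -0.0062]
pocket px [323.2408 184.9467]
```

View pics/w5.png

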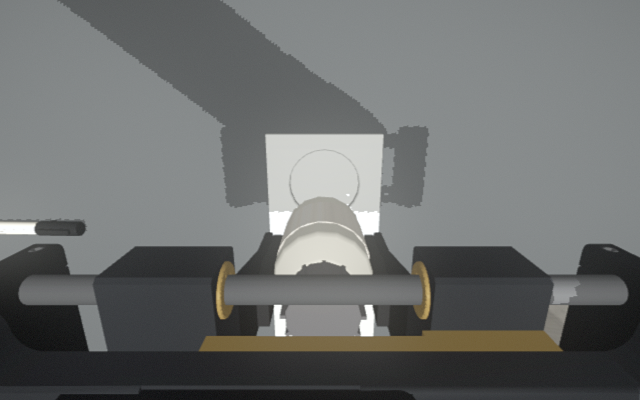

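```bash
python3 -m jog '[{"rot":[0,0,0],"travel":[0.1,0.005,-0.006],"jaw":1},{"rot":[0,0,0],"travel":[0.1,0,0],"jaw":1},{"rot":[0,0,0],"travel":[0.09,0,0],"jaw":1},{"rot":[0,0,0],"travel":[0.06,0,0],"jaw":1},{"rot":[0,0,0],"travel":[0.03,0,0],"jaw":1},{"rot":[0,0,0],"travel":[0,0,0],"jaw":1},{"rot":[0,0,0],"travel":[0,0,0],"jaw":1}]'
python3 -m jog '[{"rot":[0,0,0],"travel":[0.006,0,0],"jaw":1},{"rot":[0,0,0],"travel":[0.003,0,0],"jaw":1},{"rot":[0,0,0],"travel":[0,0,0],"jaw":1},{"rot":[0,0,0],"travel":[0,0,0],"jaw":1}]'
```

```text
time: 7.6
position: [0.3967, 0.3239, 0.0288]
tool_rot: [0.166, 1.563, -0.164]
ft_force: [-0.0, -0.0, -1.5]
grip_width: 0.5
time: 8.0
position: [0.3958, 0.3242, 0.0255]
tool_rot: [0.164, 1.564, -0.164]
ft_force: [-0.5, -0.2, -1.7]
grip_width: 0.495
```

```bash
python3 -m jog '[{"rot":[0,0,0],"travel":[0.003,0,0],"jaw":1},{"rot":[0,0,0],"travel":[0,0,0],"jaw":1},{"rot":[0,0,0],"travel":[0,0,0],"jaw":1}]'
```

```text
time: 8.3
position: [0.3959, 0.3242, 0.025]
tool_rot: [0.164, 1.564, -0.164]
ft_force: [-1.3, -0.9, 5.7]
grip_width: 0.498
```

Contact with the floor is felt at about +6 N. I'll release and rise.

```bash
python3 -m jog '[{"rot":[0,0,0],"travel":[0,0,0],"jaw":0.3},{"rot":[0,0,0],"travel":[0,0,0],"jaw":-0.2},{"rot":[0,0,0],"travel":[0,0,0],"jaw":-1},{"rot":[0,0,0],"travel":[0,0,0],"jaw":-1},{"rot":[0,0,0],"travel":[-0.04,0,0],"jaw":-1},{"rot":[0,0,0],"travel":[-0.1,0,0],"jaw":-1},{"rot":[0,0,0],"travel":[-0.13,0,0],"jaw":-1},{"rot":[0,0,0],"travel":[-0.13,0,0],"jaw":-1}]'
python3 - <<'E'
from h import *
im,K=shot("wrist","w6"); s=ctrl.get_state(); print(s["position"],s["ft_force"],s["grip_width"])
t,KT=shot("top","t6")
cv2.imwrite("pics/t6z.png",cv2.resize(t[100:280,180:470],None,fx=2.75,fy=2.75,interpolation=cv2.INTER_CUBIC))
R=Rn.from_rotvec(s["tool_rot"]).as_matrix()
print("to jar units",R.T@(np.array([.4815,.0065,.15])-s["position"])/.3)
E
```

```text
time: 9.1
position: [0.3955, 0.3237, 0.1461]
tool_rot: [0.164, 1.565, -0.164]
ft_force: [-0.1, 1.3, 0.1]
grip_width: 0.977
[0.3987 0.3266 0.1534] [2.2699 2.5029 4.4425] 0.9866860787936231
to jar units [ 0.0051 -0.9864  0.4915]
```

View pics/w6.png

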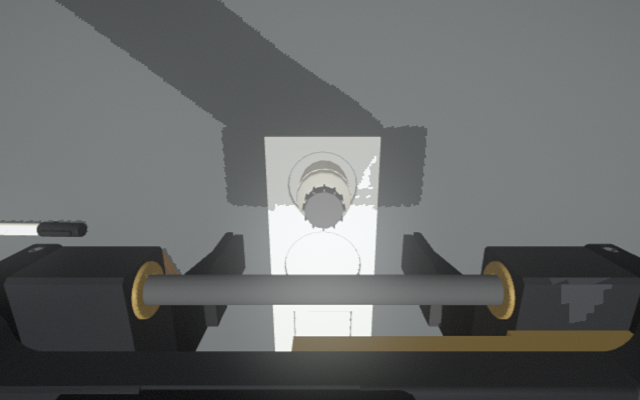

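The bottle stands in the round pocket, with its cap at (323,208) and the body inside the ring. Next is the jar.

```bash
python3 -m jog '[{"rot":[0,0,0],"travel":[0,-0.122,0.0624],"jaw":-1},{"rot":[0,0,0],"travel":[0,-0.122,0.0624],"jaw":-1},{"rot":[0,0,0],"travel":[0,-0.122,0.0624],"jaw":-1},{"rot":[0,0,0],"travel":[0,-0.122,0.0624],"jaw":-1},{"rot":[0,0,0],"travel":[0,-0.122,0.0624],"jaw":-1},{"rot":[0,0,0],"travel":[0,-0.122,0.0624],"jaw":-1},{"rot":[0,0,0],"travel":[0,-0.122,0.0624],"jaw":-1},{"rot":[0,0,0],"travel":[0,-0.122,0.0624],"jaw":-1}]'
python3 -m jog '[{"rot":[0,0,0],"travel":[0.1,0,0],"jaw":-1},{"rot":[0,0,0],"travel":[0,0,0],"jaw":-1},{"rot":[0,0,0],"travel":[0,0,0],"jaw":-1},{"rot":[0,0,0],"travel":[0,0,0],"jaw":-1}]'
python3 - <<'E'
from h import *
im,K=shot("wrist","w7"); s=ctrl.get_state(); print(s["position"],s["ft_force"],s["grip_width"])
R=Rn.from_rotvec(s["tool_rot"]).as_matrix(); print(R)
print("to jar units",R.T@(np.array([.4815,.0065,.011])-s["position"])/.3, proj(K,[.4815,.0065,.056]))
E
```

```text
time: 10.0
position: [0.4815, 0.0048, 0.1447]
tool_rot: [0.165, 1.564, -0.163]
ft_force: [1.0, 0.5, 0.3]
grip_width: 1.0
time: 10.4
position: [0.4818, 0.0077, 0.1152]
tool_rot: [0.163, 1.564, -0.162]
ft_force: [0.4, -0.1, -0.1]
grip_width: 1.004
[0.482  0.0077 0.1153] [ 0.3005 -0.1046 -0.0466] 0.996306547608552
[[ 0.0016  0.2054  0.9787]
 [ 0.0006  0.9787 -0.2054]
 [-1.      0.0009  0.0014]]
to jar units [ 0.3478 -0.0044 -0.0013] [320.2759 211.9057]
```

View pics/w7.png

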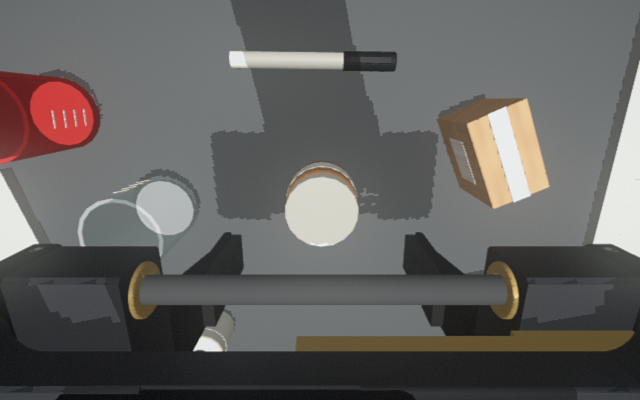

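View pics/t6z.png

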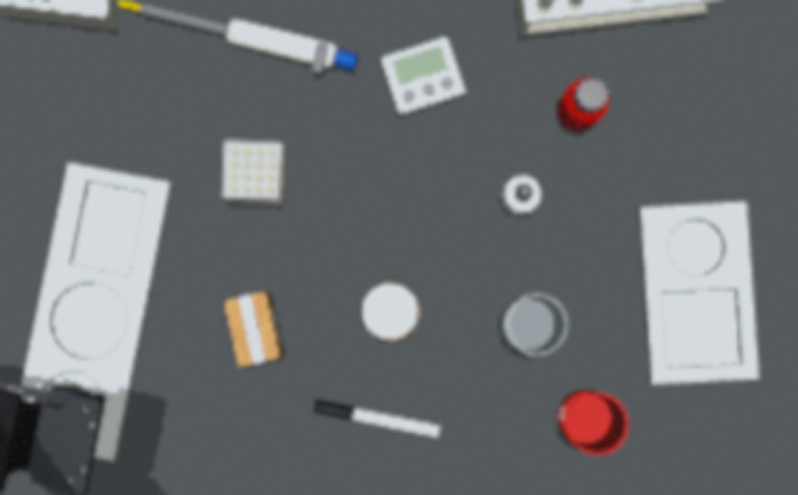

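The lid is at (322,209), centred between the jaws and within 3 px of prediction. The beaker is clear of the left finger. I'll descend and grip.

```bash
python3 -m jog '[{"rot":[0,0,0],"travel":[0.1,-0.004,0],"jaw":-1},{"rot":[0,0,0],"travel":[0.1,0,0],"jaw":-1},{"rot":[0,0,0],"travel":[0.1,0,0],"jaw":-1},{"rot":[0,0,0],"travel":[0.046,0,0],"jaw":-1},{"rot":[0,0,0],"travel":[0,0,0],"jaw":-1},{"rot":[0,0,0],"travel":[0,0,0],"jaw":1},{"rot":[0,0,0],"travel":[0,0,0],"jaw":1},{"rot":[0,0,0],"travel":[0,0,0],"jaw":1}]'
python3 -m jog '[{"rot":[0,0,0],"travel":[0,0,0],"jaw":1},{"rot":[0,0,0],"travel":[0,0,0],"jaw":1},{"rot":[0,0,0],"travel":[0,0,0],"jaw":1}]'
```

```text
time: 11.25
position: [0.4824, 0.0056, 0.0118]
tool_rot: [0.165, 1.562, -0.163]
ft_force: [-0.2, 0.3, -0.3]
grip_width: 0.811
time: 11.55
position: [0.4817, 0.0055, 0.0111]
tool_rot: [0.165, 1.564, -0.164]
ft_force: [0.2, 0.3, 3.4]
grip_width: 0.639
```

Opening 0.639 is 55.6 mm, so the jar is held.

```bash
python3 -m jog '[{"rot":[0,0,0],"travel":[-0.05,0,0],"jaw":1},{"rot":[0,0,0],"travel":[-0.08,0,0],"jaw":1},{"rot":[0,0,0],"travel":[-0.1,0,0],"jaw":1},{"rot":[0,0,0],"travel":[-0.1,0,0],"jaw":1},{"rot":[0,0,0],"travel":[-0.07,0,0],"jaw":1},{"rot":[0,0,0],"travel":[0,0.06,-0.014],"jaw":1},{"rot":[0,0,0],"travel":[0,0.12,-0.027],"jaw":1},{"rot":[0,0,0],"travel":[0,0.13,-0.03],"jaw":1}]'
python3 -m jog '[{"rot":[0,0,0],"travel":[0,0.13,-0.03],"jaw":1},{"rot":[0,0,0],"travel":[0,0.13,-0.03],"jaw":1},{"rot":[0,0,0],"travel":[0,0.13,-0.03],"jaw":1},{"rot":[0,0,0],"travel":[0,0.13,-0.03],"jaw":1},{"rot":[0,0,0],"travel":[0,0.1,-0.02],"jaw":1},{"rot":[0,0,0],"travel":[0,0.045,-0.01],"jaw":1},{"rot":[0,0,0],"travel":[0,0,0],"jaw":1},{"rot":[0,0,0],"travel":[0,0,0],"jaw":1}]'
python3 - <<'E'
from h import *
im,K=shot("wrist","w8"); s=ctrl.get_state(); print(s["position"],s["ft_force"],s["grip_width"])
R=Rn.from_rotvec(s["tool_rot"]).as_matrix(); print(R)
print("units",R.T@(np.array([.4775,.3055,.0145])-s["position"])/.3, proj(K,[.4775,.3055,.01]))
E
```

```text
time: 12.35
position: [0.4795, 0.1006, 0.1304]
tool_rot: [0.167, 1.564, -0.166]
ft_force: [0.7, -0.0, -2.1]
grip_width: 0.637
time: 13.15
position: [0.4773, 0.303, 0.13]
tool_rot: [0.164, 1.565, -0.167]
ft_force: [-0.0, -0.5, -2.1]
grip_width: 0.639
[0.4776 0.3025 0.1302] [ 0.5323 -0.6234 -2.0639] 0.6339227443854518
[[-0.0002  0.2102  0.9777]
 [-0.0017  0.9777 -0.2102]
 [-1.     -0.0017  0.0001]]
units [ 0.3856  0.0104 -0.0024] [325.277  189.4155]
```

View pics/w8.png

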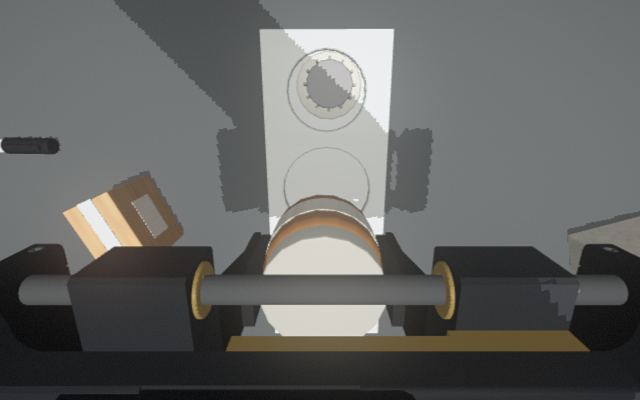

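Pocket ring centre is about (326,190), which agrees with prediction. The bottle sits inside its own ring at (327,88). I'll lower the jar.

```bash
python3 -m jog '[{"rot":[0,0,0],"travel":[0.1,0.01,-0.002],"jaw":1},{"rot":[0,0,0],"travel":[0.1,0,0],"jaw":1},{"rot":[0,0,0],"travel":[0.09,0,0],"jaw":1},{"rot":[0,0,0],"travel":[0.055,0,0],"jaw":1},{"rot":[0,0,0],"travel":[0.03,0,0],"jaw":1},{"rot":[0,0,0],"travel":[0,0,0],"jaw":1},{"rot":[0,0,0],"travel":[0.007,0,0],"jaw":1},{"rot":[0,0,0],"travel":[0,0,0],"jaw":1}]'
python3 -m jog '[{"rot":[0,0,0],"travel":[0.003,0,0],"jaw":1},{"rot":[0,0,0],"travel":[0,0,0],"jaw":1},{"rot":[0,0,0],"travel":[0,0,0],"jaw":1}]'
```

```text
time: 14.0
position: [0.4779, 0.3084, 0.017]
tool_rot: [0.165, 1.563, -0.163]
ft_force: [-0.2, -0.4, -1.3]
grip_width: 0.637
time: 14.3
position: [0.4772, 0.3085, 0.0154]
tool_rot: [0.164, 1.564, -0.164]
ft_force: [0.9, 0.5, -1.8]
grip_width: 0.638
```

```bash
python3 -m jog '[{"rot":[0,0,0],"travel":[0,-0.009,0],"jaw":1},{"rot":[0,0,0],"travel":[0.003,0,0],"jaw":1},{"rot":[0,0,0],"travel":[0,0,0],"jaw":1},{"rot":[0,0,0],"travel":[0,0,0],"jaw":1}]'
```

```text
time: 14.7
position: [0.4766, 0.3055, 0.0142]
tool_rot: [0.164, 1.564, -0.164]
ft_force: [0.4, 0.1, 0.8]
grip_width: 0.637
```

```bash
python3 -m jog '[{"rot":[0,0,0],"travel":[0.003,0,0],"jaw":1},{"rot":[0,0,0],"travel":[0,0,0],"jaw":1},{"rot":[0,0,0],"travel":[0,0,0],"jaw":1}]'
```

```text
time: 15.0
position: [0.4766, 0.3055, 0.0141]
tool_rot: [0.164, 1.565, -0.164]
ft_force: [-1.5, -2.5, 6.4]
grip_width: 0.638
```

```bash
python3 -m jog '[{"rot":[0,0,0],"travel":[0,0,0],"jaw":0.1},{"rot":[0,0,0],"travel":[0,0,0],"jaw":-0.5},{"rot":[0,0,0],"travel":[0,0,0],"jaw":-1},{"rot":[0,0,0],"travel":[0,0,0],"jaw":-1},{"rot":[0,0,0],"travel":[-0.04,0,0],"jaw":-1},{"rot":[0,0,0],"travel":[-0.1,0,0],"jaw":-1},{"rot":[0,0,0],"travel":[-0.13,0,0],"jaw":-1},{"rot":[0,0,0],"travel":[-0.13,0,0],"jaw":-1}]'
python3 -m jog '[{"rot":[0,0,0],"travel":[0,-0.111,0.0173],"jaw":-1},{"rot":[0,0,0],"travel":[0,-0.111,0.0173],"jaw":-1},{"rot":[0,0,0],"travel":[0,-0.111,0.0173],"jaw":-1},{"rot":[0,0,0],"travel":[0,-0.111,0.0173],"jaw":-1},{"rot":[0,0,0],"travel":[0,-0.111,0.0173],"jaw":-1},{"rot":[-0.96,0,0],"travel":[0,0,0],"jaw":-1},{"rot":[-0.96,0,0],"travel":[0,0,0],"jaw":-1},{"rot":[-0.96,0,0],"travel":[0,0,0],"jaw":-1}]'
python3 -m jog '[{"rot":[-0.96,0,0],"travel":[0,0,0],"jaw":-1},{"rot":[-0.96,0,0],"travel":[0,0,0],"jaw":-1},{"rot":[0,0,0],"travel":[0,0,0],"jaw":-1},{"rot":[0,0,0],"travel":[0,0,0],"jaw":-1},{"rot":[0,0,0],"travel":[0,0,0],"jaw":-1}]'
python3 - <<'E'
from h import *
im,K=shot("wrist","w9"); s=ctrl.get_state(); print(s["position"],s["ft_force"],s["grip_width"])
R=Rn.from_rotvec(s["tool_rot"]).as_matrix(); print(R)
print("units",R.T@(np.array([.4675,.1375,.019])-s["position"])/.3, proj(K,[.4675,.1375,.06]))
E
```

```text
time: 15.8
position: [0.4763, 0.3054, 0.135]
tool_rot: [0.164, 1.565, -0.164]
ft_force: [0.8, 1.5, -0.0]
grip_width: 0.996
time: 16.6
position: [0.4676, 0.137, 0.1342]
tool_rot: [-0.034, 1.569, 0.036]
ft_force: [0.8, -0.2, 0.5]
grip_width: 1.001
time: 17.1
position: [0.4674, 0.1374, 0.1335]
tool_rot: [-0.163, 1.564, 0.164]
ft_force: [-0.5, 0.7, -0.0]
grip_width: 1.0
[0.4674 0.1374 0.1334] [ 0.5761  0.1859 -0.86  ] 1.0005559912245694
[[ 0.0003 -0.2073  0.9783]
 [ 0.0002  0.9783  0.2073]
 [-1.      0.0002  0.0003]]
units [0.3813 0.0002 0.0004] [323.042 205.927]
```

View pics/w9.png

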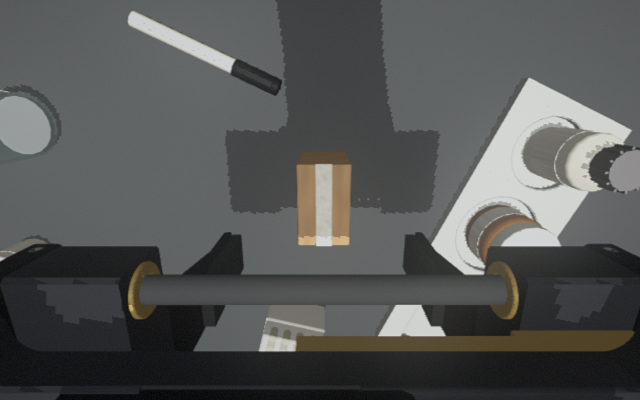

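The carton top spans (297–350, 164–245), square to the jaws and centred. The jar stands in its ring. I'll descend and grip.

```bash
python3 -m jog '[{"rot":[0,0,0],"travel":[0.1,0,0],"jaw":-1},{"rot":[0,0,0],"travel":[0.11,0,0],"jaw":-1},{"rot":[0,0,0],"travel":[0.11,0,0],"jaw":-1},{"rot":[0,0,0],"travel":[0.06,0,0],"jaw":-1},{"rot":[0,0,0],"travel":[0,0,0],"jaw":-1},{"rot":[0,0,0],"travel":[0,0,0],"jaw":1},{"rot":[0,0,0],"travel":[0,0,0],"jaw":1},{"rot":[0,0,0],"travel":[0,0,0],"jaw":1}]'
python3 -m jog '[{"rot":[0,0,0],"travel":[0,0,0],"jaw":1},{"rot":[0,0,0],"travel":[0,0,0],"jaw":1},{"rot":[0,0,0],"travel":[0,0,0],"jaw":1},{"rot":[0,0,0],"travel":[0,0,0],"jaw":1}]'
```

```text
time: 17.95
position: [0.4685, 0.1379, 0.0206]
tool_rot: [-0.164, 1.562, 0.165]
ft_force: [0.1, 0.9, 0.2]
grip_width: 0.812
time: 18.35
position: [0.4674, 0.1374, 0.0193]
tool_rot: [-0.165, 1.564, 0.165]
ft_force: [-0.9, 0.3, 1.8]
grip_width: 0.455
```

```bash
python3 -m jog '[{"rot":[0,0,0],"travel":[-0.05,0,0],"jaw":1},{"rot":[0,0,0],"travel":[-0.09,0,0],"jaw":1},{"rot":[0,0,0],"travel":[-0.11,0,0],"jaw":1},{"rot":[0,0,0],"travel":[-0.1,0,0],"jaw":1},{"rot":[0,0,0],"travel":[-0.05,0,0],"jaw":1},{"rot":[0.8,0,0],"travel":[0,0,0],"jaw":1},{"rot":[0.8,0,0],"travel":[0,0,0],"jaw":1},{"rot":[0.8,0,0],"travel":[0,0,0],"jaw":1}]'
python3 -m jog '[{"rot":[0.8,0,0],"travel":[0,0,0],"jaw":1},{"rot":[0.8,0,0],"travel":[0,0,0],"jaw":1},{"rot":[0.8,0,0],"travel":[0,0,0],"jaw":1},{"rot":[0,0,0],"travel":[0,0.06,0.025],"jaw":1},{"rot":[0,0,0],"travel":[0,0.11,0.046],"jaw":1},{"rot":[0,0,0],"travel":[0,0.11,0.046],"jaw":1},{"rot":[0,0,0],"travel":[0,0.11,0.046],"jaw":1},{"rot":[0,0,0],"travel":[0,0.11,0.046],"jaw":1}]'
python3 -m jog '[{"rot":[0,0,0],"travel":[0,0.055,0.021],"jaw":1},{"rot":[0,0,0],"travel":[0,0,0],"jaw":1},{"rot":[0,0,0],"travel":[0,0,0],"jaw":1},{"rot":[0,0,0],"travel":[0,0,0],"jaw":1}]'
python3 - <<'E'
from h import *
im,K=shot("wrist","w10"); s=ctrl.get_state(); print(s["position"],s["ft_force"],s["grip_width"])
R=Rn.from_rotvec(s["tool_rot"]).as_matrix(); print(R)
print("units",R.T@(np.array([.5695,.286,.0223])-s["position"])/.3)
e=np.array([np.cos(np.radians(-12.1)),np.sin(np.radians(-12.1))]);f=np.array([-e[1],e[0]])
for a,b in((-.042,-.03),(-.042,.03),(.042,.03),(.042,-.03)): print(proj(K,[*(np.array([.5695,.286])+a*e+b*f),.01]))
E
```

```text
time: 19.15
position: [0.4672, 0.1373, 0.1392]
tool_rot: [0.002, 1.571, -0.002]
ft_force: [-0.5, -0.3, -1.5]
grip_width: 0.454
time: 19.95
position: [0.5602, 0.2722, 0.1388]
tool_rot: [0.164, 1.565, -0.164]
ft_force: [-0.7, 0.4, -0.5]
grip_width: 0.457
time: 20.35
position: [0.569, 0.2843, 0.139]
tool_rot: [0.165, 1.565, -0.166]
ft_force: [-0.4, -0.4, -1.1]
grip_width: 0.457
[0.5691 0.2843 0.1392] [-0.5018 -0.2012  0.5012] 0.4547894529334514
[[-0.0003  0.2091  0.9779]
 [-0.0005  0.9779 -0.2091]
 [-1.     -0.0005 -0.0002]]
units [0.3898 0.0059 0.0002]
[290.3129 141.1784]
[358.4844 141.2778]
[355.6538 230.1206]
[292.663  230.0238]
```

View pics/w10.png

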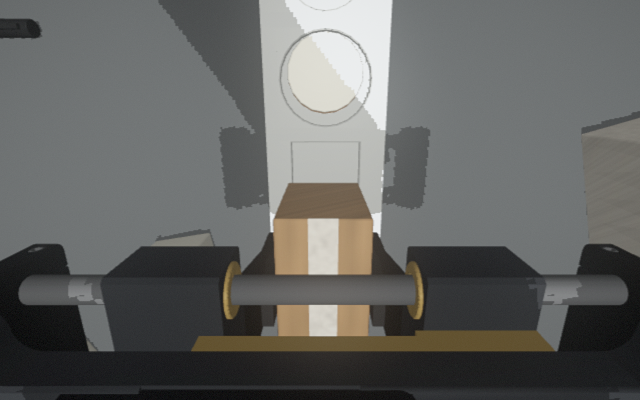

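The pocket's near edge is at (291–360, 142) and prediction was (290–358, 141), so it's aligned. I'll lower the carton.

```bash
python3 -m jog '[{"rot":[0,0,0],"travel":[0.1,0.008,0],"jaw":1},{"rot":[0,0,0],"travel":[0.11,0,0],"jaw":1},{"rot":[0,0,0],"travel":[0.09,0,0],"jaw":1},{"rot":[0,0,0],"travel":[0.05,0,0],"jaw":1},{"rot":[0,0,0],"travel":[0.03,0,0],"jaw":1},{"rot":[0,0,0],"travel":[0,0,0],"jaw":1},{"rot":[0,0,0],"travel":[0.007,0,0],"jaw":1},{"rot":[0,0,0],"travel":[0,0,0],"jaw":1}]'
python3 -m jog '[{"rot":[0,0,0],"travel":[0,0,0],"jaw":1},{"rot":[0,0,0],"travel":[0,0,0],"jaw":1}]'
```

```text
time: 21.2
position: [0.5707, 0.2887, 0.0244]
tool_rot: [0.165, 1.563, -0.163]
ft_force: [0.1, -0.0, -0.5]
grip_width: 0.457
time: 21.4
position: [0.5703, 0.2885, 0.0239]
tool_rot: [0.165, 1.563, -0.163]
ft_force: [-0.3, -0.3, -0.5]
grip_width: 0.46
```

```bash
python3 -m jog '[{"rot":[0,0,0],"travel":[0.003,-0.005,-0.002],"jaw":1},{"rot":[0,0,0],"travel":[0.003,0,0],"jaw":1},{"rot":[0,0,0],"travel":[0,0,0],"jaw":1},{"rot":[0,0,0],"travel":[0,0,0],"jaw":1}]'
```

```text
time: 21.8
position: [0.5692, 0.287, 0.0224]
tool_rot: [0.165, 1.564, -0.164]
ft_force: [-2.1, -0.6, 5.6]
grip_width: 0.459
```

```bash
python3 -m jog '[{"rot":[0,0,0],"travel":[0.002,0,0],"jaw":1},{"rot":[0,0,0],"travel":[0,0,0],"jaw":1},{"rot":[0,0,0],"travel":[0,0,0],"jaw":1}]'
```

```text
time: 22.1
position: [0.5692, 0.287, 0.0223]
tool_rot: [0.165, 1.564, -0.164]
ft_force: [-2.6, -1.7, 8.1]
grip_width: 0.458
```

```bash
python3 -m jog '[{"rot":[0,0,0],"travel":[0,0,0],"jaw":0.3},{"rot":[0,0,0],"travel":[0,0,0],"jaw":-0.3},{"rot":[0,0,0],"travel":[0,0,0],"jaw":-1},{"rot":[0,0,0],"travel":[0,0,0],"jaw":-1},{"rot":[0,0,0],"travel":[-0.04,0,0],"jaw":-1},{"rot":[0,0,0],"travel":[-0.1,0,0],"jaw":-1},{"rot":[0,0,0],"travel":[-0.14,0,0],"jaw":-1},{"rot":[0,0,0],"travel":[-0.14,0,0],"jaw":-1}]'
python3 -m jog '[{"rot":[0,0,0],"travel":[-0.14,0,0],"jaw":-1},{"rot":[0,0,0],"travel":[-0.14,0,0],"jaw":-1},{"rot":[0,0,0],"travel":[0,0,0],"jaw":-1},{"rot":[0,0,0],"travel":[0,0,0],"jaw":-1},{"rot":[0,0,0],"travel":[0,0,0],"jaw":-1}]'
python3 - <<'E'
from h import *
im,K=shot("wrist","w11"); np.savez("w11.npz",K=K[0],E=K[1]); s=ctrl.get_state(); print(s["position"],s["ft_force"],s["grip_width"])
a=im[0:240,230:430]; b,_=shot("scene","s11")
cv2.imwrite("pics/w11z.png",cv2.resize(a,None,fx=2.5,fy=2.5,interpolation=cv2.INTER_CUBIC))
cv2.imwrite("pics/s11z.png",cv2.resize(b[80:260,280:480],None,fx=3.3,fy=3.3,interpolation=cv2.INTER_CUBIC))
E
```

```text
time: 22.9
position: [0.5686, 0.2866, 0.1484]
tool_rot: [0.164, 1.565, -0.165]
ft_force: [1.0, 0.2, 0.4]
grip_width: 0.967
time: 23.4
position: [0.5683, 0.2866, 0.2298]
tool_rot: [0.163, 1.566, -0.165]
ft_force: [0.6, 0.3, -0.3]
grip_width: 0.998
[0.5681 0.2865 0.2292] [-0.5027  0.1492 -0.237 ] 0.9974096542392396
```

View pics/w11z.png

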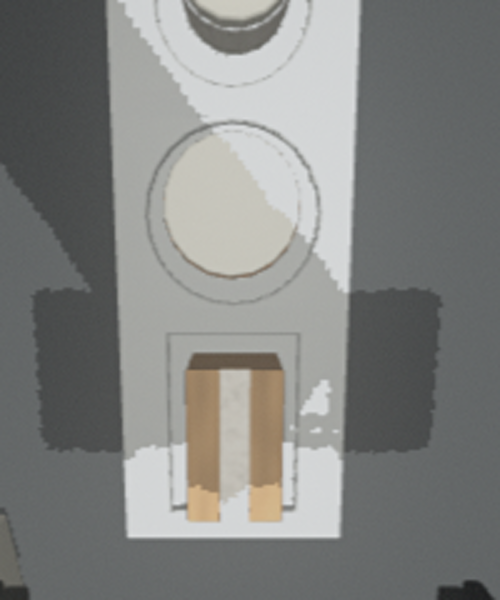

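View pics/s11z.png

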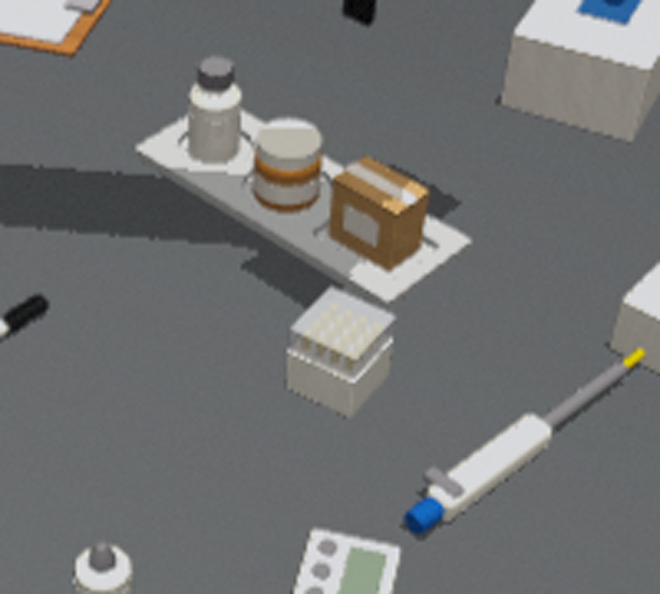

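Run:
```python
from h import *
z=np.load("w11.npz"); K=(z["K"],z["E"]); Z=lambda u,v,h:onz(K,230+u/2.5,v/2.5,h)[:2]
a=np.radians(-12.1); e=np.array([np.cos(a),np.sin(a)]);f=np.array([-e[1],e[0]])
B=lambda d:(round(d@e*1e3,1),round(d@f*1e3,1))
cp=np.mean([Z(168,334,.01),Z(300,334,.01),Z(296,508,.01),Z(171,509,.01)],0)
ct=np.mean([Z(187,370,.063),Z(283,370,.063),Z(282,521,.063),Z(187,521,.063)],0)
print("carton",cp,ct,"offset mm",B(ct-cp))
jp=Z(233,212,.01); jl=Z(232,203,.059); print("jar",jp,jl,B(jl-jp))
z=np.load("w11.npz")
# bottle from w8: pocket ring (327,90) , cap
s=ctrl.get_state(); R=Rn.from_rotvec(s["tool_rot"]).as_matrix()
print("to tip box",R.T@(np.array([.619,.136,.16])-s["position"])/.3)
```

```text
carton [0.5705 0.2873] [0.5696 0.2879] offset mm (np.float64(-1.0), np.float64(0.3))
jar [0.4776 0.3066] [0.4764 0.3065] (np.float64(-1.2), np.float64(-0.4))
to tip box [ 0.2303 -0.4552  0.2706]
```

Kit 1 is in place. The carton is within 1 mm of its pocket centre and the jar within 1.3 mm, both upright, and the bottle is inside its ring. Next is the tip box.

```bash
python3 -m jog '[{"rot":[0,0,0],"travel":[0.046,-0.091,0.0542],"jaw":-1},{"rot":[0,0,0],"travel":[0.046,-0.091,0.0542],"jaw":-1},{"rot":[0,0,0],"travel":[0.046,-0.091,0.0542],"jaw":-1},{"rot":[0,0,0],"travel":[0.046,-0.091,0.0542],"jaw":-1},{"rot":[0,0,0],"travel":[0.046,-0.091,0.0542],"jaw":-1},{"rot":[-0.9,0,0],"travel":[0,0,0],"jaw":-1},{"rot":[-0.9,0,0],"travel":[0,0,0],"jaw":-1},{"rot":[0,0,0],"travel":[0,0,0],"jaw":-1}]'
python3 -m jog '[{"rot":[0,0,0],"travel":[0,0,0],"jaw":-1},{"rot":[0,0,0],"travel":[0,0,0],"jaw":-1},{"rot":[0,0,0],"travel":[0,0,0],"jaw":-1}]'
python3 - <<'E'
from h import *
im,K=shot("wrist","w12"); s=ctrl.get_state(); print(s["position"],s["ft_force"],s["grip_width"])
R=Rn.from_rotvec(s["tool_rot"]).as_matrix(); print(R)
print("units",R.T@(np.array([.619,.136,.016])-s["position"])/.3, proj(K,[.619,.136,.06]))
cv2.imwrite("pics/w12z.png",cv2.resize(im[120:250,230:430],None,fx=4,fy=4,interpolation=cv2.INTER_CUBIC))
E
```

```text
time: 24.3
position: [0.6195, 0.136, 0.1602]
tool_rot: [0.041, 1.573, -0.042]
ft_force: [-0.7, 0.0, 0.1]
grip_width: 1.002
time: 24.6
position: [0.62, 0.1368, 0.1616]
tool_rot: [0.041, 1.571, -0.041]
ft_force: [-0.3, -0.3, -0.1]
grip_width: 1.001
[0.6201 0.1367 0.1617] [ 0.2281  0.5816 -0.1622] 1.001018168109001
[[ 0.      0.0521  0.9986]
 [-0.      0.9986 -0.0521]
 [-1.     -0.      0.    ]]
units [ 0.4855 -0.0027 -0.0035] [321.4144 194.3287]
```

View pics/w12z.png

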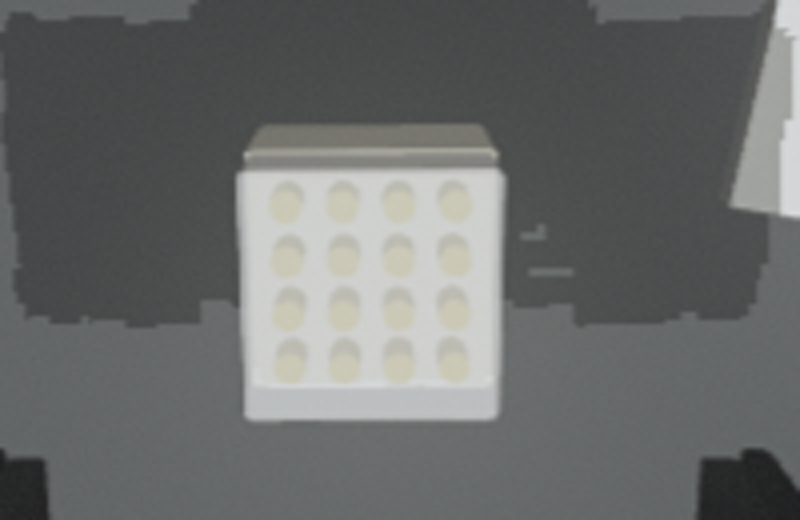

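The tip box is centred at about (323,194) and square to the jaws. I'll descend and grip.

```bash
python3 -m jog '[{"rot":[0,0,0],"travel":[0.12,0,-0.003],"jaw":-1},{"rot":[0,0,0],"travel":[0.13,0,0],"jaw":-1},{"rot":[0,0,0],"travel":[0.13,0,0],"jaw":-1},{"rot":[0,0,0],"travel":[0.105,0,0],"jaw":-1},{"rot":[0,0,0],"travel":[0,0,0],"jaw":-1},{"rot":[0,0,0],"travel":[0,0,0],"jaw":1},{"rot":[0,0,0],"travel":[0,0,0],"jaw":1},{"rot":[0,0,0],"travel":[0,0,0],"jaw":1}]'
python3 -m jog '[{"rot":[0,0,0],"travel":[0,0,0],"jaw":1},{"rot":[0,0,0],"travel":[0,0,0],"jaw":1},{"rot":[0,0,0],"travel":[0,0,0],"jaw":1},{"rot":[0,0,0],"travel":[0,0,0],"jaw":1}]'
```

```text
time: 25.45
position: [0.621, 0.137, 0.0187]
tool_rot: [0.042, 1.567, -0.04]
ft_force: [-0.3, -0.6, -0.1]
grip_width: 0.81
time: 25.85
position: [0.62, 0.1368, 0.0173]
tool_rot: [0.041, 1.569, -0.04]
ft_force: [0.0, 0.3, 5.8]
grip_width: 0.639
```

```bash
python3 -m jog '[{"rot":[0,0,0],"travel":[-0.05,0,0],"jaw":1},{"rot":[0,0,0],"travel":[-0.09,0,0],"jaw":1},{"rot":[0,0,0],"travel":[-0.11,0,0],"jaw":1},{"rot":[0,0,0],"travel":[-0.1,0,0],"jaw":1},{"rot":[-0.5,0,0],"travel":[-0.05,0,0],"jaw":1},{"rot":[-0.5,0,0],"travel":[0,0,0],"jaw":1},{"rot":[0,0,0],"travel":[0,-0.065,-0.0264],"jaw":1},{"rot":[0,0,0],"travel":[0,-0.13,-0.0528],"jaw":1}]'
python3 -m jog '[{"rot":[0,0,0],"travel":[0,-0.13,-0.0528],"jaw":1},{"rot":[0,0,0],"travel":[0,-0.13,-0.0528],"jaw":1},{"rot":[0,0,0],"travel":[0,-0.13,-0.0528],"jaw":1},{"rot":[0,0,0],"travel":[0,-0.13,-0.0528],"jaw":1},{"rot":[0,0,0],"travel":[0,-0.13,-0.0528],"jaw":1},{"rot":[0,0,0],"travel":[0,-0.13,-0.0528],"jaw":1},{"rot":[0,0,0],"travel":[0,-0.13,-0.0528],"jaw":1},{"rot":[0,0,0],"travel":[0,-0.13,-0.0528],"jaw":1}]'
python3 -m jog '[{"rot":[0,0,0],"travel":[0,-0.13,-0.0528],"jaw":1},{"rot":[0,0,0],"travel":[0,-0.065,-0.0264],"jaw":1},{"rot":[0,0,0],"travel":[0,0,0],"jaw":1},{"rot":[0,0,0],"travel":[0,0,0],"jaw":1},{"rot":[0,0,0],"travel":[0,0,0],"jaw":1}]'
python3 - <<'E'
from h import *
im,K=shot("wrist","w13"); s=ctrl.get_state(); print(s["position"],s["ft_force"],s["grip_width"])
R=Rn.from_rotvec(s["tool_rot"]).as_matrix(); print(R)
print("units",R.T@(np.array([.4607,-.298,.0203])-s["position"])/.3)
e=np.array([np.cos(np.radians(2)),np.sin(np.radians(2))]);f=np.array([-e[1],e[0]])
for a,b in((-.037,-.037),(-.037,.037)): print("pocket",proj(K,[*(np.array([.4607,-.298])+a*e+b*f),.01]))
for a,b in((-.087,-.052),(-.087,.052)): print("plate",proj(K,[*(np.array([.4958,-.298])+a*e+b*f),.01]))
E
```

```text
time: 26.65
position: [0.5972, 0.0799, 0.136]
tool_rot: [-0.031, 1.571, 0.033]
ft_force: [-0.1, -0.6, -1.1]
grip_width: 0.636
time: 27.45
position: [0.4797, -0.2411, 0.1362]
tool_rot: [-0.026, 1.571, 0.027]
ft_force: [1.0, -0.3, -1.3]
grip_width: 0.64
time: 27.95
position: [0.4604, -0.297, 0.1359]
tool_rot: [-0.028, 1.571, 0.03]
ft_force: [0.1, -0.0, -0.3]
grip_width: 0.643
[ 0.4606 -0.2969  0.136 ] [ 0.0741  0.0102 -1.9754] 0.6412901708113843
[[-0.0002 -0.0373  0.9993]
 [ 0.001   0.9993  0.0373]
 [-1.      0.001  -0.0001]]
units [ 0.3855 -0.0042  0.0002]
pocket [279.0849 147.3786]
pocket [363.6073 147.5607]
plate [259.6513 129.9971]
plate [380.2143 130.2709]
```

View pics/w13.png

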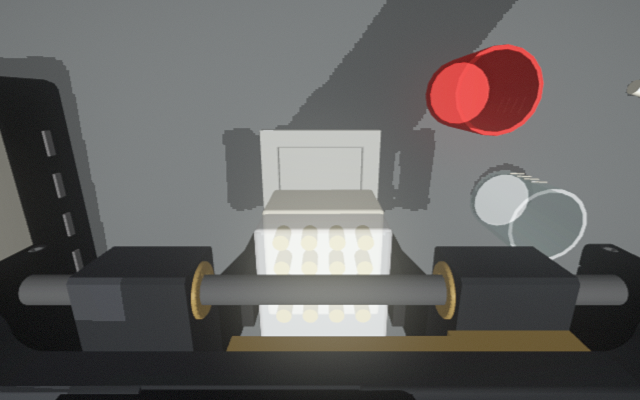

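The plate edge is at (260–381, 130) and the pocket edge at (278–363, 147), both matching prediction within 1 px. The beakers and the instrument are clear of the gripper body. I'll lower the tip box.

```bash
python3 -m jog '[{"rot":[0,0,0],"travel":[0.1,-0.002,0],"jaw":1},{"rot":[0,0,0],"travel":[0.11,0,0],"jaw":1},{"rot":[0,0,0],"travel":[0.09,0,0],"jaw":1},{"rot":[0,0,0],"travel":[0.05,0,0],"jaw":1},{"rot":[0,0,0],"travel":[0.025,0,0],"jaw":1},{"rot":[0,0,0],"travel":[0,0,0],"jaw":1},{"rot":[0,0,0],"travel":[0.006,0,0],"jaw":1},{"rot":[0,0,0],"travel":[0,0,0],"jaw":1}]'
python3 -m jog '[{"rot":[0,0,0],"travel":[0.002,0,0],"jaw":1},{"rot":[0,0,0],"travel":[0,0,0],"jaw":1},{"rot":[0,0,0],"travel":[0,0,0],"jaw":1}]'
```

```text
time: 28.8
position: [0.4612, -0.2994, 0.0229]
tool_rot: [-0.028, 1.569, 0.027]
ft_force: [-1.0, -0.4, -0.9]
grip_width: 0.641
time: 29.1
position: [0.4605, -0.299, 0.0216]
tool_rot: [-0.028, 1.57, 0.028]
ft_force: [-0.8, -0.0, -0.3]
grip_width: 0.643
```

```bash
python3 -m jog '[{"rot":[0,0,0],"travel":[0.004,0,0],"jaw":1},{"rot":[0,0,0],"travel":[0,0,0],"jaw":1},{"rot":[0,0,0],"travel":[0,0,0],"jaw":1}]'
```

```text
time: 29.4
position: [0.4606, -0.2991, 0.0203]
tool_rot: [-0.028, 1.57, 0.028]
ft_force: [-0.7, -0.0, 2.0]
grip_width: 0.645
```

```bash
python3 -m jog '[{"rot":[0,0,0],"travel":[0.002,0,0],"jaw":1},{"rot":[0,0,0],"travel":[0,0,0],"jaw":1},{"rot":[0,0,0],"travel":[0,0,0],"jaw":0},{"rot":[0,0,0],"travel":[0,0,0],"jaw":-0.5},{"rot":[0,0,0],"travel":[0,0,0],"jaw":-1},{"rot":[0,0,0],"travel":[0,0,0],"jaw":-1},{"rot":[0,0,0],"travel":[-0.04,0,0],"jaw":-1},{"rot":[0,0,0],"travel":[-0.1,0,0],"jaw":-1}]'
python3 -m jog '[{"rot":[0,0,0],"travel":[-0.13,0,0],"jaw":-1},{"rot":[0,0,0],"travel":[-0.13,0,0],"jaw":-1},{"rot":[0,0,0],"travel":[0,0.0955,0.0772],"jaw":-1},{"rot":[0,0,0],"travel":[0,0.0955,0.0772],"jaw":-1},{"rot":[0,0,0],"travel":[0,0.0955,0.0772],"jaw":-1},{"rot":[0,0,0],"travel":[0,0.0955,0.0772],"jaw":-1},{"rot":[0,0,0],"travel":[0,0.0955,0.0772],"jaw":-1},{"rot":[0,0,0],"travel":[0,0.0955,0.0772],"jaw":-1}]'
python3 -m jog '[{"rot":[0,0,0],"travel":[0,0,0],"jaw":-1},{"rot":[0,0,0],"travel":[0,0,0],"jaw":-1},{"rot":[0,0,0],"travel":[0,0,0],"jaw":-1}]'
python3 - <<'E'
from h import *
im,K=shot("wrist","w14"); s=ctrl.get_state(); print(s["position"],s["ft_force"],s["grip_width"])
R=Rn.from_rotvec(s["tool_rot"]).as_matrix(); print(R)
print("units",R.T@(np.array([.5935,-.1225,.0115])-s["position"])/.3, proj(K,[.5935,-.1225,.04]))
t,KT=shot("top","t14"); cv2.imwrite("pics/t14z.png",cv2.resize(t[100:280,180:470],None,fx=2.75,fy=2.75,interpolation=cv2.INTER_CUBIC))
# red bottle cap from top0 zoom (591,93)
print("red cap",tri((KT,180+591/2.75,100+93/2.75),(cam("scene"),165+396/2.4,100+430/2.4)))
E
```

```text
time: 30.2
position: [0.4583, -0.2978, 0.0601]
tool_rot: [-0.026, 1.576, 0.029]
ft_force: [0.7, -0.8, 0.3]
grip_width: 0.97
time: 31.0
position: [0.594, -0.1211, 0.1404]
tool_rot: [-0.028, 1.57, 0.027]
ft_force: [0.3, -0.6, 0.2]
grip_width: 0.998
time: 31.3
position: [0.5925, -0.1239, 0.1399]
tool_rot: [-0.027, 1.571, 0.026]
ft_force: [0.5, -0.2, 0.1]
grip_width: 1.0
[ 0.5923 -0.1241  0.1399] [ 0.2993 -0.6875  1.0634] 0.9988232803816273
[[ 0.     -0.0327  0.9995]
 [-0.0007  0.9995  0.0327]
 [-1.     -0.0007  0.    ]]
units [0.4279 0.0056 0.004 ] [324.284  197.2374]
red cap (array([ 0.6801, -0.185 ,  0.083 ]), [np.float64(0.0005073399730802716), np.float64(0.0005073399730802871)])
```

View pics/w14.png

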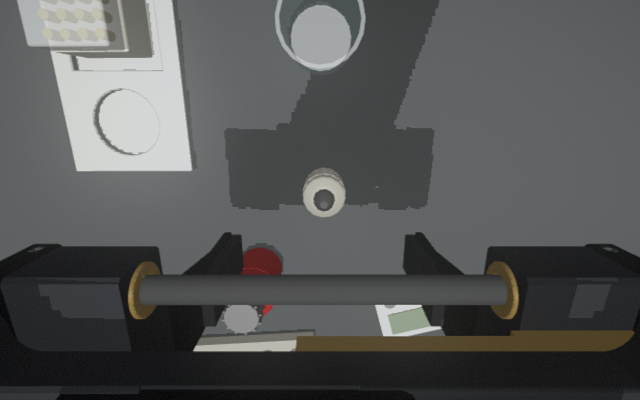

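View pics/t14z.png

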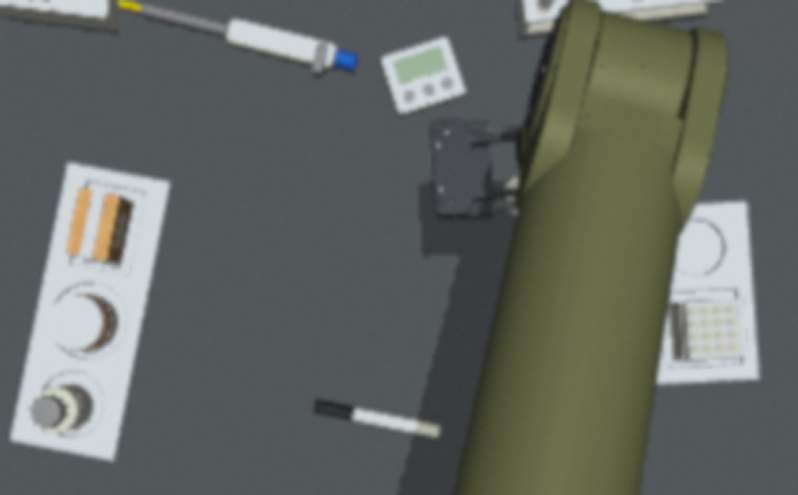

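Tray3 is still intact from the top. The dropper bottle is centred at (324,194), and the red bottle at (0.68, -0.185) is clear of the gripper. I'll descend and grip.

```bash
python3 -m jog '[{"rot":[0,0,0],"travel":[0.11,0.005,0.001],"jaw":-1},{"rot":[0,0,0],"travel":[0.13,0,0],"jaw":-1},{"rot":[0,0,0],"travel":[0.11,0,0],"jaw":-1},{"rot":[0,0,0],"travel":[0.075,0,0],"jaw":-1},{"rot":[0,0,0],"travel":[0,0,0],"jaw":-1},{"rot":[0,0,0],"travel":[0,0,0],"jaw":1},{"rot":[0,0,0],"travel":[0,0,0],"jaw":1},{"rot":[0,0,0],"travel":[0,0,0],"jaw":1}]'
python3 -m jog '[{"rot":[0,0,0],"travel":[0,0,0],"jaw":1},{"rot":[0,0,0],"travel":[0,0,0],"jaw":1},{"rot":[0,0,0],"travel":[0,0,0],"jaw":1},{"rot":[0,0,0],"travel":[0,0,0],"jaw":1}]'
```

```text
time: 32.2
position: [0.5947, -0.1212, 0.0139]
tool_rot: [-0.028, 1.567, 0.027]
ft_force: [0.2, 0.8, -0.7]
grip_width: 0.81
time: 32.6
position: [0.5934, -0.1207, 0.0121]
tool_rot: [-0.028, 1.57, 0.028]
ft_force: [0.3, -0.3, -0.4]
grip_width: 0.446
```

```bash
python3 -m jog '[{"rot":[0,0,0],"travel":[0,0,0],"jaw":1},{"rot":[0,0,0],"travel":[0,0,0],"jaw":1},{"rot":[0,0,0],"travel":[0,0,0],"jaw":1}]'
```

```text
time: 32.9
position: [0.5934, -0.1208, 0.012]
tool_rot: [-0.028, 1.571, 0.028]
ft_force: [-0.3, -0.2, 1.6]
grip_width: 0.405
```

```bash
python3 -m jog '[{"rot":[0,0,0],"travel":[-0.05,0,0],"jaw":1},{"rot":[0,0,0],"travel":[-0.09,0,0],"jaw":1},{"rot":[0,0,0],"travel":[-0.11,0,0],"jaw":1},{"rot":[0,0,0],"travel":[-0.1,0,0],"jaw":1},{"rot":[0,0,0],"travel":[-0.05,0,0],"jaw":1},{"rot":[0,0,0],"travel":[0,-0.058,-0.02],"jaw":1},{"rot":[0,0,0],"travel":[0,-0.115,-0.04],"jaw":1},{"rot":[0,0,0],"travel":[0,-0.115,-0.04],"jaw":1}]'
python3 -m jog '[{"rot":[0,0,0],"travel":[0,-0.115,-0.04],"jaw":1},{"rot":[0,0,0],"travel":[0,-0.115,-0.04],"jaw":1},{"rot":[0,0,0],"travel":[0,-0.058,-0.018],"jaw":1},{"rot":[0,0,0],"travel":[0,0,0],"jaw":1},{"rot":[0,0,0],"travel":[0,0,0],"jaw":1},{"rot":[0,0,0],"travel":[0,0,0],"jaw":1},{"rot":[0,0,0],"travel":[0,0,0],"jaw":1}]'
python3 - <<'E'
from h import *
im,K=shot("wrist","w15"); s=ctrl.get_state(); print(s["position"],s["ft_force"],s["grip_width"])
R=Rn.from_rotvec(s["tool_rot"]).as_matrix(); print(R)
print("units",R.T@(np.array([.540,-.2955,.015])-s["position"])/.3, "pocket",proj(K,[.54,-.2955,.01]),proj(K,[.54,-.2955+.028,.01]),proj(K,[.54-.028,-.2955,.01]))
E
```

```text
time: 33.7
position: [0.5662, -0.208, 0.132]
tool_rot: [-0.029, 1.571, 0.03]
ft_force: [-0.1, -0.7, -0.8]
grip_width: 0.408
time: 34.4
position: [0.5409, -0.2935, 0.1318]
tool_rot: [-0.029, 1.571, 0.031]
ft_force: [-0.4, 0.5, -0.1]
grip_width: 0.403
[ 0.5408 -0.2939  0.1318] [ 0.8986 -0.1769 -0.8441] 0.40644242365410777
[[ 0.0001 -0.0378  0.9993]
 [ 0.0007  0.9993  0.0378]
 [-1.      0.0007  0.0001]]
units [ 0.3894 -0.0057 -0.0029] pocket [320.2863 188.0472] [351.5405 189.2111] [321.4662 156.9533]
```

View pics/w15.png

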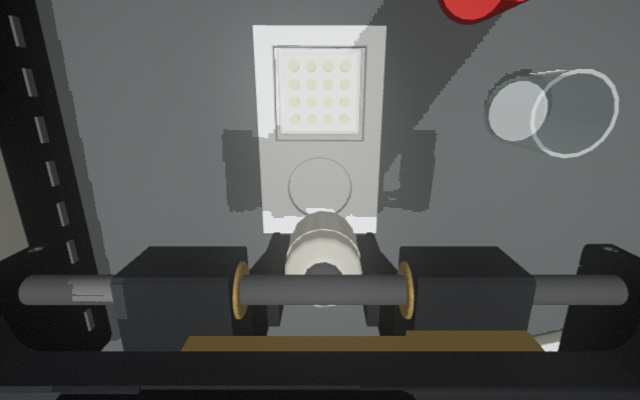

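The ring spans 289–351 from row 157, centre (320,188), exactly as predicted. The tip box is centred in its square pocket. I'll lower the dropper bottle.

```bash
python3 -m jog '[{"rot":[0,0,0],"travel":[0.1,-0.003,-0.002],"jaw":1},{"rot":[0,0,0],"travel":[0.11,0,0],"jaw":1},{"rot":[0,0,0],"travel":[0.09,0,0],"jaw":1},{"rot":[0,0,0],"travel":[0.05,0,0],"jaw":1},{"rot":[0,0,0],"travel":[0.025,0,0],"jaw":1},{"rot":[0,0,0],"travel":[0,0,0],"jaw":1},{"rot":[0,0,0],"travel":[0.006,0,0],"jaw":1},{"rot":[0,0,0],"travel":[0,0,0],"jaw":1}]'
python3 -m jog '[{"rot":[0,0,0],"travel":[0.004,0,0],"jaw":1},{"rot":[0,0,0],"travel":[0,0,0],"jaw":1},{"rot":[0,0,0],"travel":[0,0,0],"jaw":1}]'
```

```text
time: 35.25
position: [0.5405, -0.2969, 0.0189]
tool_rot: [-0.028, 1.569, 0.027]
ft_force: [0.3, -0.2, -1.0]
grip_width: 0.397
time: 35.55
position: [0.5397, -0.2965, 0.0168]
tool_rot: [-0.028, 1.57, 0.028]
ft_force: [0.9, 0.8, -0.8]
grip_width: 0.403
```

```bash
python3 -m jog '[{"rot":[0,0,0],"travel":[0.004,0,0],"jaw":1},{"rot":[0,0,0],"travel":[0,0,0],"jaw":1},{"rot":[0,0,0],"travel":[0,0,0],"jaw":1}]'
```

```text
time: 35.85
position: [0.5395, -0.2964, 0.0152]
tool_rot: [-0.028, 1.571, 0.028]
ft_force: [0.5, -0.4, -0.7]
grip_width: 0.405
```

```bash
python3 -m jog '[{"rot":[0,0,0],"travel":[0.003,0,0],"jaw":1},{"rot":[0,0,0],"travel":[0,0,0],"jaw":1},{"rot":[0,0,0],"travel":[0,0,0],"jaw":1}]'
```

```text
time: 36.15
position: [0.5396, -0.2964, 0.015]
tool_rot: [-0.027, 1.57, 0.028]
ft_force: [-2.4, 0.7, 5.3]
grip_width: 0.406
```

Contact is felt at about 5 N. I'll release, rise and check.

```bash
python3 -m jog '[{"rot":[0,0,0],"travel":[0,0,0],"jaw":0.4},{"rot":[0,0,0],"travel":[0,0,0],"jaw":-0.2},{"rot":[0,0,0],"travel":[0,0,0],"jaw":-1},{"rot":[0,0,0],"travel":[0,0,0],"jaw":-1},{"rot":[0,0,0],"travel":[0,0,0],"jaw":-1},{"rot":[0,0,0],"travel":[-0.04,0,0],"jaw":-1},{"rot":[0,0,0],"travel":[-0.1,0,0],"jaw":-1},{"rot":[0,0,0],"travel":[-0.13,0,0],"jaw":-1}]'
python3 -m jog '[{"rot":[0,0,0],"travel":[-0.13,0,0],"jaw":-1},{"rot":[0,0,0],"travel":[-0.13,0,0],"jaw":-1},{"rot":[0,0,0],"travel":[-0.13,0,0.05],"jaw":-1},{"rot":[0,0,0],"travel":[0,0,0.1],"jaw":-1},{"rot":[0,0,0],"travel":[0,0,0],"jaw":-1},{"rot":[0,0,0],"travel":[0,0,0],"jaw":-1},{"rot":[0,0,0],"travel":[0,0,0],"jaw":-1}]'
python3 - <<'E'
from h import *
im,K=shot("wrist","w16"); np.savez("w16.npz",K=K[0],E=K[1]); s=ctrl.get_state(); print(s["position"],s["ft_force"],s["grip_width"])
b,_=shot("scene","s16")
cv2.imwrite("pics/w16z.png",cv2.resize(im[0:240,230:430],None,fx=2.5,fy=2.5,interpolation=cv2.INTER_CUBIC))
print("beaker px where it was (rim,base)",proj(K,[.467,-.1295,.07]),proj(K,[.467,-.13,.002]))
E
```

```text
time: 36.95
position: [0.5383, -0.2959, 0.0953]
tool_rot: [-0.027, 1.574, 0.028]
ft_force: [0.5, -1.3, 0.3]
grip_width: 0.944
time: 37.65
position: [0.5832, -0.2953, 0.212]
tool_rot: [-0.027, 1.572, 0.027]
ft_force: [-0.8, -0.3, -0.1]
grip_width: 1.0
[ 0.5832 -0.2954  0.212 ] [0.2839 0.2728 0.3934] 0.9966771044491071
beaker px where it was (rim,base) [519.9938  59.199 ] [482.5645  66.9091]
```

View pics/w16z.png

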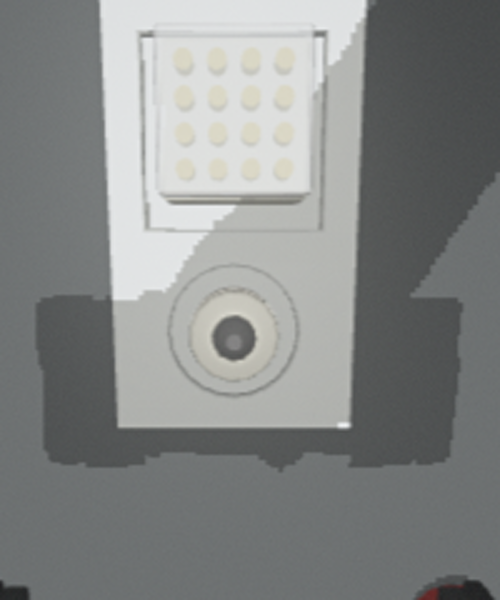

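View pics/s16.png

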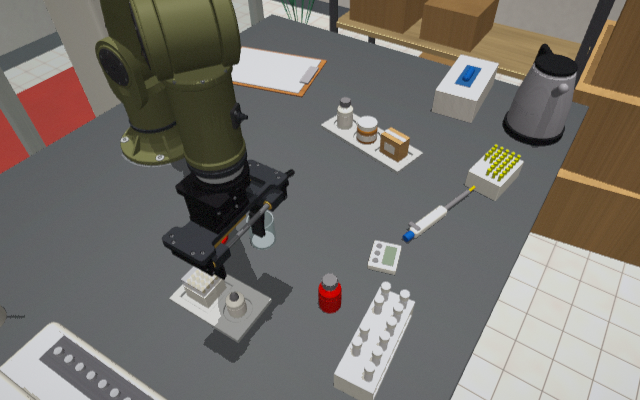

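View pics/w16.png

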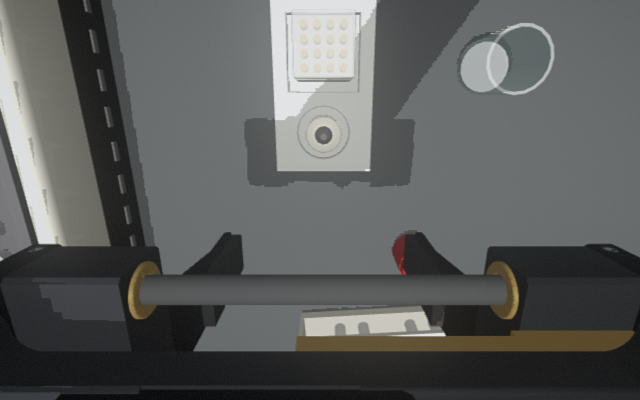

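Run:
```python
from h import *
z=np.load("w16.npz"); K=(z["K"],z["E"]); Z=lambda u,v,h:onz(K,230+u/2.5,v/2.5,h)[:2]
bp=np.mean([Z(138,31,.01),Z(328,31,.01),Z(323,230,.01),Z(146,230,.01)],0)
bt=np.mean([Z(155,25,.063),Z(313,25,.063),Z(311,194,.063),Z(159,194,.063)],0)
print("tip",bp,bt,(bt-bp)*1e3); p=Z(233,330,.01); q=Z(234,333,.043); print("drop",p,q,(q-p)*1e3)
print("bottle vs ring w8 check"); 
s=ctrl.get_state(); print(s["time"],s["qd"],s["ft_force"])
ctrl.close_job()
```

```text
tip [ 0.4608 -0.2986] [ 0.4604 -0.2985] [-0.3289  0.1077]
drop [ 0.5399 -0.2961] [ 0.5381 -0.2958] [-1.8208  0.2782]
bottle vs ring w8 check
37.75 [ 0.0001  0.0012 -0.0007 -0.0036 -0.0039 -0.0016  0.0003] [-0.3201  1.0784 -0.2706]
the job is handed in; nothing more can be done
```

Both kits are made up and the job is handed in at about 38 s of the 141 s. I filled tray3 first (tall bottle, jar, carton), confirmed it was complete, and then filled tray2 (tip box, dropper bottle). Each thing was lowered until it touched the pocket floor, at about 3 mm above the bench, and then released. The job reported no verdict.

Last checks, as offsets from pocket centre along the tray for kit 1 and along world axes for kit 2 (13 mm allowed):

| Thing | Offset |
|---|---|
| Carton | about 1 mm |
| Jar | about 1.3 mm |
| Tip box | about 0.4 mm |
| Dropper bottle | about 2 mm |
| Tall bottle | not measured after placing; seen upright inside its ring, released within 2 mm of the centre |

- **Upright:** all five stand upright in the final pictures.
- **Beaker:** it is where it stood, within about 2 px in the wrist view.
- **Robot:** it stands clear above tray2 and touches nothing.
- **Look-alikes:** the two red look-alikes were not touched.
- **Disagreements:** the cameras differed by 1–2 mm on the tray positions, and heights measured for the tray corners came out between 4 and 12 mm against the 10 mm plate. The beaker rim measured 82 mm against the stated 70 mm, a poor pick on clear glass, and I did not use it for any move.

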